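Set a purge valve five clicks off its seat, then turn the gas on

TASK

Set the purge gas on the little gas stand. Turn the round click knob of the metering valve clockwise until you feel the needle come home on its soft seat, without forcing it, then open it (counter-clockwise) exactly five clicks; only then swing the black shut-off lever fully round, in line with the pipe, to turn the gas on. Leave everything else on the bench where it stands.

Things in the scene. Friction and masses are not known exactly. Their poses are not given: they have to be found in the camera images.
- sparge_stand: Gas stand fixed to the worktop: base plate 185 x 290 x 8 mm, steel pipe along its y axis 36 mm up; shut-off valve at y +60 mm, metering valve at y -60; a 6 mm tube (y -90 to -215, up to 91 mm high) ends in the beaker; a canister (top 66 mm) lies 55 to 111 mm behind the pipe. Origin on the worktop under the pipe, midway between the valves; x away from the robot (yaw varies), z up.
- knob_centre (a point): Centre of the metering valve's knob, on its upright axis, 95 mm above the worktop (belongs to the stand, does not turn with the knob). Knob: round, ribbed, black, 36 mm across, 30 tall (80 to 110 mm up); may be gripped across at any angle. From above, clockwise closes, counter-clockwise opens. It starts three to six clicks open; the poses do not tell which.
- collar (a point): Click mechanism: centre of the metal collar under the knob, 52 mm across, top 67 mm above the worktop. A sprung ball clicks every 20 degrees of the knob. Leaving a click takes about 0.15 N m (0.2 at most); past half-way the knob snaps on to the next click by itself, with up to 0.2 N m; let go, it settles on the nearest click. The far stop is 14 clicks from home.
- needle (a joint): Lift of the valve's hidden needle: 0 fully home on the seat (also a click position), 0.02 mm (0.00002 m) more per click open. The reading is too coarse to count by. Past home the soft seat pushes back: the turning resistance goes on growing, about 0.3 N m at 5 degrees, 0.4 at 7; at 10 degrees (0.55 N m) the seat is crushed. Eased off, the knob returns to the home click.
- lever_pivot (a point): Point on the upright axis of the shut-off lever, 73 mm above the worktop, 60 mm to the stand's +y.
- lever_grip (a point): Middle of the lever's black sleeve, 65 mm from the pivot, 73 mm above the worktop; moves with the lever. Sleeve: 50 mm long (36 to 86 mm from the pivot), 17 wide, 11 thick (67 to 79 mm above the worktop); under it free space down to the base plate's top (8 mm) or the worktop.
- shutoff (a joint): Angle of the shut-off lever. 0 (start): shut, lever across the pipe, pointing to the stand's -x (toward the robot). It swings clockwise seen from above to its stop at 1.571: open, in line with the pipe, pointing to the stand's +y (left). Stiff (0.12 N m, about 2 N at the sleeve); stays where it is left.
- beaker: small plain glass beaker, 45 mm wide, 58 tall, standing on the worktop under the lance, whose tip hangs inside it; origin at the centre of its underside. A bystander.
- tape: roll of label tape lying flat in front of the stand, 65 mm wide, 19 high; origin at the centre of its underside. A bystander.
- pen: marker pen lying in front of the stand, 132 mm long, 14 high; origin under its middle. A bystander.
- log: hard-cover log book lying flat to the left, 210 x 148 x 17 mm, a ballpoint on it; origin at the centre of its underside. A bystander.
- wash: wash bottle with a curved spout, far left, 203 mm tall, 68 wide; origin at the bottom. A bystander.
- flask: conical glass flask, to the right, 107 mm tall, 63 wide; origin at the centre of its underside. A bystander.
- drops: small brown dropper bottle with a black cap, to the right, 90 mm tall, 33 wide; origin at the centre of its underside. A bystander.
- clock: flat bench timer, to the right, 60 x 66 x 18 mm; origin at the centre of its underside. A bystander.

How it is judged (in metres and radians):
On the way, in this order (a step that is already met when the one before it is completed fails the run):
1. the metering valve is closed, its needle home on the seat (value of joint needle below 6e-06 m), for 0.2 s.
2. the metering valve is opened five clicks, the shut-off still shut (value of joint needle between 9.2e-05 and 0.000108 m and value of joint shutoff below 0.3 rad), for 0.3 s.
3. the shut-off lever is swung open (value of joint shutoff above 1.4 rad), for 0.2 s.
At the end, for the whole second after the job is handed in: The metering valve rests on the fifth click from its seat (needle lifted 0.10 mm, within 0.008 mm, which is less than half a click) and the shut-off lever stands open in line with the pipe (within 10 degrees) (value of joint needle between 9.2e-05 and 0.000108 m and value of joint shutoff above 1.4 rad); the robot touches nothing.
It fails at once if the needle is forced into its soft seat (half a click past home) (value of joint needle below -1e-05 m).
It fails at once if the shut-off is opened while the metering valve is not at five clicks (value of joint shutoff above 0.3 rad and not (value of joint needle between 9.2e-05 and 0.000108 m)).
It fails at once if a bystander is shoved (3 cm) from its place (distance of any of beaker, tape, pen, log, wash, flask, drops, clock from where it was at the start of the episode above 0.03 m).
It also fails if it takes over 72 s, if anything falls off the work surface, if the arm or the gripper's body presses on something with over 40 N, if the wrist force passes 120 N, or if a joint passes its speed limit or range.

ROBOT

A 6-joint arm with a two-finger parallel gripper is mounted at the origin on a cart in front of the work surface, level with it; the furniture and walls round the work are solid. World frame = base frame: x ahead of the robot, y to its left, z up, the work surface at z = 0. Lengths are in m, angles in degrees, forces in N, time in s.
With the tool pointing down it reaches from about 0.25 to 0.725 m from the base axis. Payload 9.7 kg.
Tool frame: the origin (TCP) lies on the centre line of the jaws, within the pads' length; the fingertips stand 19 mm ahead of it and the grasp point (between the pads) is the TCP; z points along the fingers, y is the direction in which the jaws open and shut (so a half turn about z gives the same grasp; the last joint's range is limited). The gripper opens to 85 mm and grips with 20 to 120 N. Pads are 22 mm wide; open, the fingers measure 114 mm over their backs; the gripper's body (76 mm by 85 mm) begins 54 mm behind the grasp point. The pads swing forward as they close: fully open they stand 13 mm farther back than shut.
Start: joints at [-64.572, 4.979, 10.078, 95.1, 0, 90], TCP at [0.236, -0.497, 0.227] pointing down, gripper open.
Joint ranges: [-179.16, 179.16], [-48.56, 103.87], [-65.8, 70.77], [-126.05, 130.52], [-82.76, 87.17], [-180, 180]. Speed limits (degrees/s): [127.2, 127.2, 147.25, 180, 180, 180].

INTERFACE

Orientations are given as [roll, pitch, yaw] about the fixed x, y, z axes, in that order (R = Rz(yaw) Ry(pitch) Rx(roll)).
In Python, from workcell import bot gives the robot as it stands.
- The arm moves only by the tool servo_tool, never from a script. Its argument "motion" is a list that holds one entry, the list of rows, each a list of 6 numbers: the shift along the tool's x, y, z in mm, then the turn, a rotation vector about the tool's x, y, z in rad. A call has 1 to 5 rows; each row shifts and turns the commanded pose from where the row before left it, along the tool's axes as they then stand; what a row does not reach is not made up. A row lasts 1/10 s, in which the tool goes at most 50 mm and 8.59 degrees, less where a joint would pass 70% of its speed; a pose out of reach is approached as far as the arm can. A call is refused whole if a number of a shift passes 50 or a number of a turn 0.15, either way. A call with a gripper value outside its range is refused whole. "gripper" is the finger opening in mm, from 0 to 85.4, set as the call begins (left out, the last holds). The fingers move at their own pace and stop on an object; "newtons" is the grip in N (left out, the last holds). Time passes only in rows, so rows that do not move let the fingers close. It gives the time, the measured TCP pose, the force and the opening at its end, in the units of the state.
- bot.get_obs(): the state, without advancing time (a new reading comes with each control period).
- bot.camera(name): name is "scene" or "top"; returns a dict with "color" (480x640x3 uint8, red, green, blue), "fx", "fy", "cx", "cy" (pixels), "R" (3x3) and "t" (3): a world point X has camera coordinates R X + t. Camera axes: x right, y down, z forward; pixel columns grow to the right and rows downward; lengths in m; the calibration is good to about 2 mm. A picture is of the moment at which its call begins. There is no depth.
- bot.job_done(): hands the job in, once; it reports no verdict.
Trained networks look in a picture, given as the dict that the camera call returned (one of the last four; its "shot" number tells which), for a name from the list of things; names that differ only in an ending like _2 or _b are one class to them, and where a whole thing is asked for, a point or a joint stands for the part that bears it (a point fixed in the world has none). Each returns a list of dicts, best first, with "confidence" (0 to 1); they miss things now and then, are a little off and sometimes report something else, mostly with a low value. They report only what shows in the picture. A call takes as long as a camera call.
- bot.look_for(picture, label): "rect" ([left, top, width, height] in pixels, round what is visible of it).
The state is a dict: "time": time; "q": joint angles; "qd": joint speeds; "joint_efforts": joint torques, N m; "ee_pos": TCP position; "tcp_rot": TCP orientation; "wrist_force": force on the tool from outside, world axes, zero at the start; "torque": the same for the moment, N m; "opening": finger opening in m.
Only numpy, scipy, OpenCV 4.12 (cv2) and the standard library are available. Lean on these libraries where they do the work, as an engineer would, in place of code of your own. Each camera call takes 0.05 s, during which the arm holds its last target.

## Working session

There is one attempt and no reset: what is moved stays moved. The work goes in short steps, Python scripts to look and compute and a tool call to move; the robot and the scene stay as the last step left them, time stands still between calls to the robot, and variables do not carry over. Pictures are saved under pics/ and viewed, and the job is handed in when it is done.

Besides the shell and the picture viewer there is one more tool, called after "Request:" as name(argument=value, ...), one argument or row to a line, values as JSON. servo_tool: Moves the arm, as the interface text tells. Its arguments: {"type":"object","properties":{"motion":{"type":"array","items":{"type":"array","items":{"type":"array","items":{"type":"number"}}}},"gripper":{"type":"number"},"newtons":{"type":"number"}},"required":["motion"]}

```bash
ls; mkdir -p pics
cat > h.py <<'E'
import numpy as np, cv2
from workcell import bot
def cam(n,f):
    p=bot.camera(n); cv2.imwrite('pics/'+f,p['color'][:,:,::-1]); return p
def onz(p,u,v,z):
    R=np.array(p['R']);t=np.array(p['t']);C=-R.T@t
    d=R.T@np.array([(u-p['cx'])/p['fx'],(v-p['cy'])/p['fy'],1]); return C+d*(z-C[2])/d[2]
def proj(p,X):
    c=np.array(p['R'])@np.array(X)+np.array(p['t']); return p['fx']*c[0]/c[2]+p['cx'],p['fy']*c[1]/c[2]+p['cy']
E
python3 - <<'E'
from h import *
for n in('scene','top'):
    p=cam(n,n+'0.png'); print(n,-np.array(p['R']).T@p['t'],p['fx'])
    for l,z in(('knob_centre',.095),('collar',.067),('lever_pivot',.073),('lever_grip',.073),('sparge_stand',0),('beaker',0.03),('tape',.01),('pen',.007)):
        r=bot.look_for(p,l)
        for a in r[:2]:
            x=a['rect'];print(l,x,round(a['confidence'],2),onz(p,x[0]+x[2]/2,x[1]+x[3]/2,z).round(4))
o=bot.get_obs();print(o)
E
```

```text
pics
scene [-0.33907458 -0.44549449  1.04568274] 464.6935236667975
knob_centre [286.7, 253.2, 66.8, 29.9] 0.93 [ 0.4259 -0.0547  0.095 ]
collar [290.0, 255.0, 59.7, 25.6] 0.92 [ 0.4493 -0.042   0.067 ]
lever_pivot [287.0, 251.7, 63.1, 30.2] 0.69 [ 0.4461 -0.0395  0.073 ]
sparge_stand [287.7, 252.8, 63.5, 25.9] 0.73 [ 0.5102 -0.0094  0.    ]
beaker [339.6, 264.5, 19.0, 23.4] 0.72 [ 0.4889 -0.1167  0.03  ]
beaker [472.7, 346.3, 30.5, 36.9] 0.58 [ 0.3844 -0.5357  0.03  ]
tape [287.4, 273.7, 21.1, 23.0] 0.56 [0.4057 0.0069 0.01  ]
pen [241.8, 262.4, 21.6, 17.1] 0.66 [0.3937 0.1559 0.007 ]
top [-0.6672766  -0.56441878  1.89862773] 595.7956066293341
knob_centre [289.5, 209.8, 70.1, 46.3] 0.97 [0.5684 0.0569 0.095 ]
collar [291.6, 210.9, 65.2, 46.9] 0.97 [0.5809 0.0645 0.067 ]
lever_pivot [287.4, 210.6, 73.6, 43.6] 0.66 [0.5851 0.067  0.073 ]
lever_grip [289.3, 227.4, 12.7, 10.5] 0.48 [0.5294 0.162  0.073 ]
sparge_stand [287.1, 211.7, 71.6, 43.8] 0.96 [0.6273 0.0938 0.    ]
pen [441.1, 343.7, 11.5, 14.8] 0.25 [ 0.3838 -0.5343  0.007 ]
pen [288.0, 212.4, 73.4, 43.8] 0.19 [0.623  0.0835 0.007 ]
{'time': 0.9, 'q': array([-6.45725938e+01,  4.97583246e+00,  1.00786695e+01,  9.51003958e+01,
        1.93181343e-03,  9.00023155e+01]), 'qd': array([ 0.06605333,  0.10565657, -0.06120886, -0.05488592,  0.05592241,
        0.07502789]), 'joint_efforts': array([-2.43585484e-03, -5.20091736e+01,  4.64860189e+01,  1.34273483e-03,
        2.00508043e-05,  2.95629889e-06]), 'ee_pos': array([ 0.23615602, -0.4967074 ,  0.22751767]), 'tcp_rot': array([ 1.79997559e+02, -1.93191209e-03,  2.54250908e+01]), 'wrist_force': array([ 0.33066771, -0.15203579, -0.18575559]), 'torque': array([-0.00347618,  0.02343966,  0.05802305]), 'opening': 0.08520883116163315}
```

Run:
```python
import cv2
a=cv2.imread('pics/scene0.png');b=cv2.imread('pics/top0.png')
cv2.imwrite('pics/s1.png',cv2.resize(a[220:320,220:380],None,fx=5,fy=5,interpolation=cv2.INTER_CUBIC))
cv2.imwrite('pics/t1.png',cv2.resize(b[180:300,250:410],None,fx=5,fy=5,interpolation=cv2.INTER_CUBIC))
```

```text
(no output)
```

View pics/top0.png

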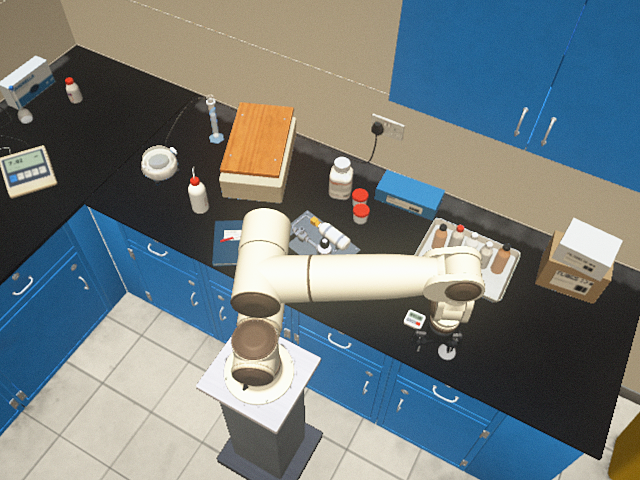

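View pics/scene0.png

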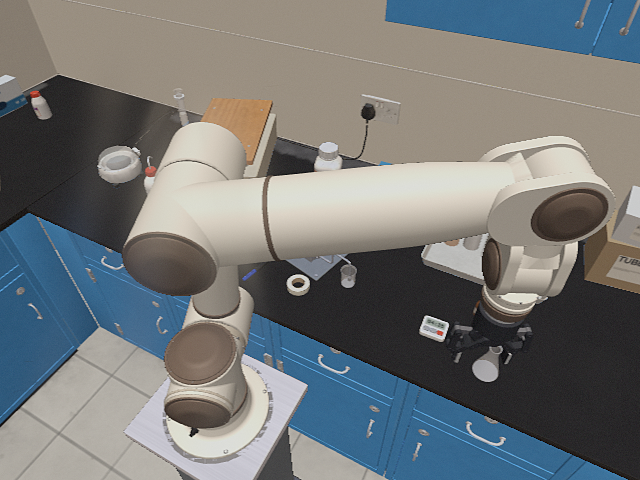

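View pics/t1.png

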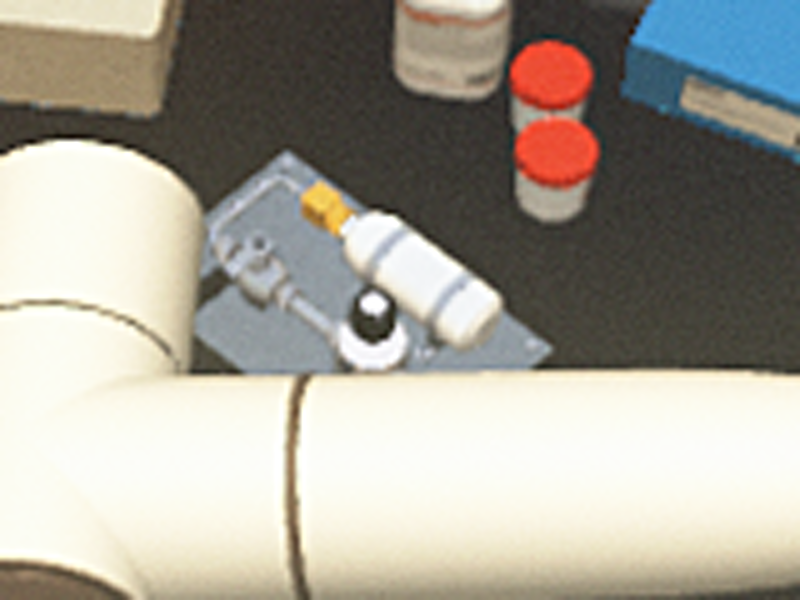

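View pics/s1.png

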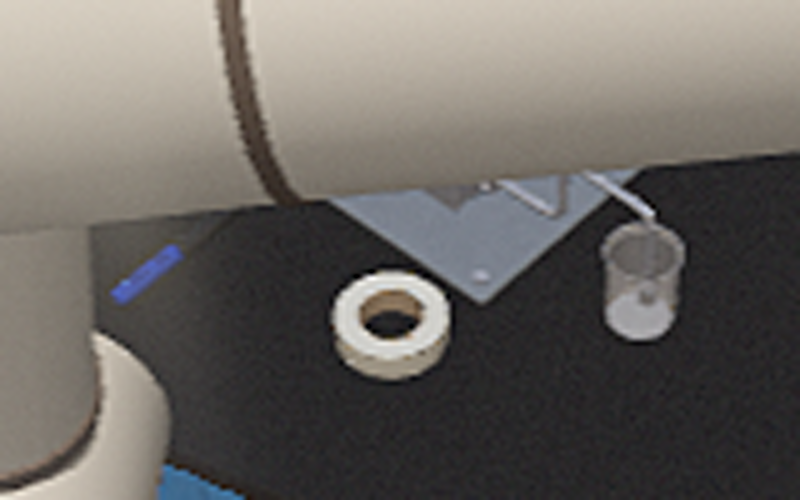

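Request:
servo_tool(
  motion=[
    [[31,-31,-18,0,0,0],[31,-31,-18,0,0,0],[31,-31,-18,0,0,0],[31,-31,-18,0,0,0],[31,-31,-18,0,0,0]],
  ],
)

```text
time: 1.4
ee_pos: [0.3097, -0.2885, 0.3183]
tcp_rot: [180.0, -0.0, 25.4]
wrist_force: [1.0, -0.2, 0.4]
opening: 0.0857
```

Request:
servo_tool(
  motion=[
    [[31,-31,-18,0,0,0],[31,-31,-18,0,0,0],[31,-31,-18,0,0,0],[31,-31,-18,0,0,0],[31,-31,-18,0,0,0]],
  ],
)

```text
time: 1.9
ee_pos: [0.383, -0.0819, 0.4085]
tcp_rot: [180.0, -0.0, 25.4]
wrist_force: [0.5, -1.6, -0.5]
opening: 0.0855
```

Request:
servo_tool(
  motion=[
    [[15,-45,0,0,0,0],[15,-45,0,0,0,0],[0,-50,0,0,0,0],[0,-50,0,0,0,0],[0,-50,0,0,0,0]],
  ],
)

```text
time: 2.4
ee_pos: [0.3058, 0.1474, 0.4076]
tcp_rot: [180.0, -0.0, 25.7]
wrist_force: [0.5, 0.9, -0.2]
opening: 0.0857
```

Request:
servo_tool(
  motion=[
    [[0,-50,0,0,0,0],[0,-50,0,0,0,0],[0,-50,0,0,0,0],[0,-50,0,0,0,0],[0,0,0,0,0,0]],
  ],
)

```text
time: 2.9
ee_pos: [0.2766, 0.2112, 0.4152]
tcp_rot: [-174.4, 0.1, 32.7]
wrist_force: [-0.3, 0.5, 0.7]
opening: 0.0856
```

Run:
```python
from h import *
for n in('scene','top'):
    p=cam(n,n+'2.png'); np.savez('pics/'+n+'2.npz',**{k:p[k] for k in('fx','fy','cx','cy','R','t')})
    for l,z in(('knob_centre',.095),('lever_grip',.073)):
        for a in bot.look_for(p,l)[:1]:
            x=a['rect'];print(l,x,round(a['confidence'],2),onz(p,x[0]+x[2]/2,x[1]+x[3]/2,z).round(4))
import cv2
a=cv2.imread('pics/scene2.png');b=cv2.imread('pics/top2.png')
cv2.imwrite('pics/s3.png',cv2.resize(a[210:310,240:373],None,fx=6,fy=6,interpolation=cv2.INTER_CUBIC))
cv2.imwrite('pics/t3.png',cv2.resize(b[190:290,265:398],None,fx=6,fy=6,interpolation=cv2.INTER_CUBIC))
```

```text
knob_centre [249.1, 205.8, 104.8, 74.7] 0.58 [0.488  0.0378 0.095 ]
lever_grip [258.5, 220.4, 28.0, 21.6] 0.45 [0.5119 0.1527 0.073 ]
knob_centre [278.5, 210.4, 79.6, 68.2] 0.78 [0.5087 0.0511 0.095 ]
lever_grip [344.8, 269.3, 14.4, 16.7] 0.74 [ 0.4524 -0.1215  0.073 ]
```

View pics/s3.png

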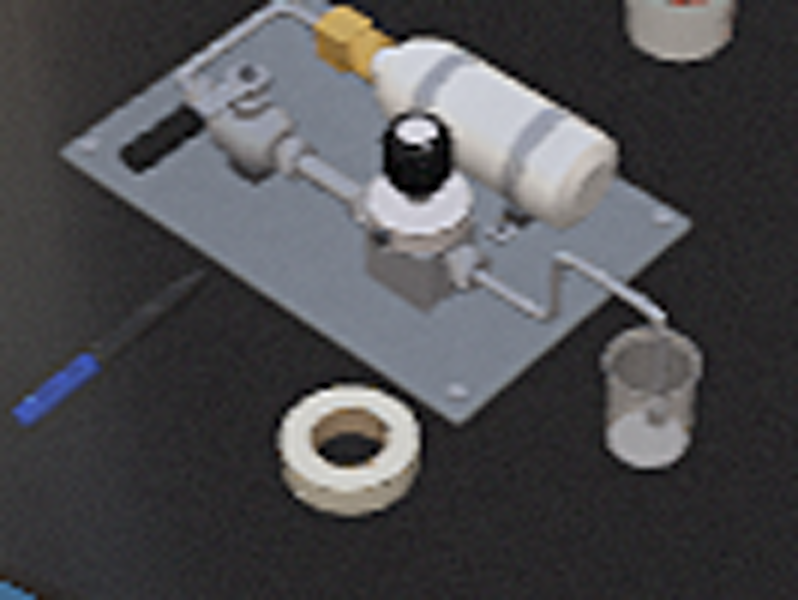

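View pics/t3.png

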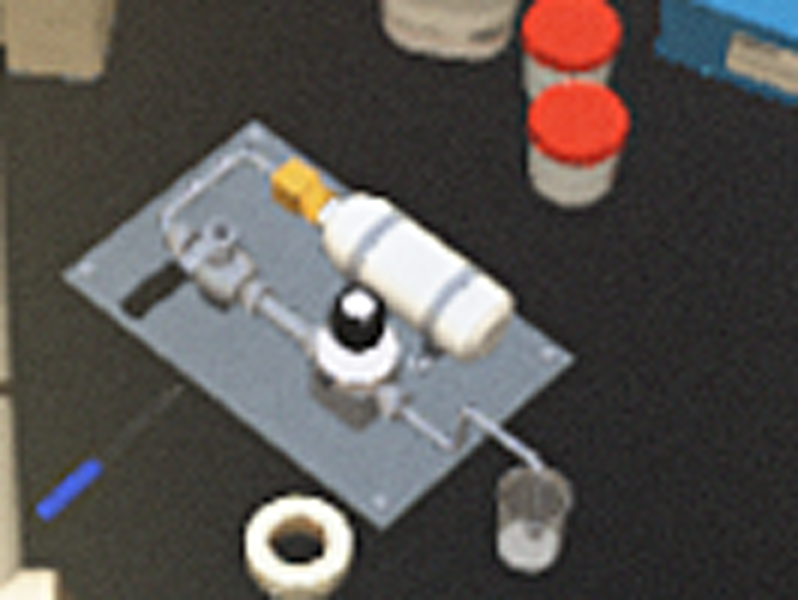

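View pics/scene2.png

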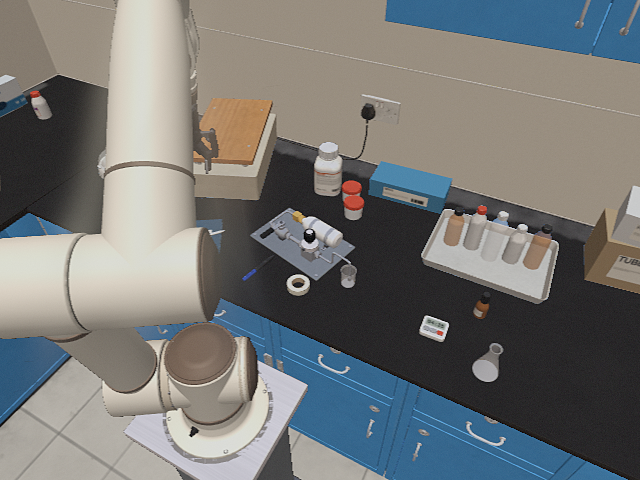

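```bash
cat > fit.py <<'E'
from h import *
from scipy.optimize import least_squares
P={n:dict(np.load(f'pics/{n}2.npz')) for n in('scene','top')}
off={'scene':(240,210),'top':(265,190)}
S=[('scene',62,152,'c',-1,1),('scene',460,424,'c',-1,-1),('scene',692,222,'c',1,-1),('top',62,275,'c',-1,1),('top',385,530,'c',-1,-1),('top',575,357,'c',1,-1),('top',255,122,'c',1,1),
('scene',418,127,'k',0,0),('top',358,302,'k',0,0),('scene',162,139,'l',0,0),('top',153,290,'l',0,0)]
def W(q,s):
    x,y,a,px,py=q
    L={'c':(px+s[4]*.0925,py+s[5]*.145,.008),'k':(0,-.06,.11),'l':(-.065,.06,.078)}[s[3]]
    c,d=np.cos(a),np.sin(a); return np.array([x+c*L[0]-d*L[1],y+d*L[0]+c*L[1],L[2]])
def res(q):
    r=[]
    for s in S:
        u,v=proj(P[s[0]],W(q,s)); o=off[s[0]]; r+=[u-((s[1]+.5)/6-.5+o[0]),v-((s[2]+.5)/6-.5+o[1])]
    return np.array(r)
f=least_squares(res,[.48,.05,0,0,0]);q=f.x
if __name__=='__main__':
    print(q.round(4),np.degrees(q[2]));print(res(q).reshape(-1,2).round(2))
    for n,L in(('knob',(0,-.06)),('piv',(0,.06)),('grip',(-.065,.06)),('gripopen',(0,.125))):
        c,d=np.cos(q[2]),np.sin(q[2]);print(n,q[0]+c*L[0]-d*L[1],q[1]+d*L[0]+c*L[1])
    for s in S[7:9]: 
        o=off[s[0]];print(onz(P[s[0]],(s[1]+.5)/6-.5+o[0],(s[2]+.5)/6-.5+o[1],.11))
    print(bot.get_obs())
E
python3 fit.py
```

```text
[ 0.5434  0.0919 -0.2449  0.03    0.0036] -14.034505403333368
[[-0.92  0.03]
 [-0.15 -0.1 ]
 [ 0.28 -0.1 ]
 [ 0.23  0.21]
 [ 0.22 -0.1 ]
 [ 0.35  0.13]
 [ 0.16 -0.18]
 [ 0.07  0.5 ]
 [ 0.79  0.32]
 [-0.82 -0.69]
 [ 0.13 -0.22]]
knob 0.5288176436096154 0.03367189903133093
piv 0.5579183870937044 0.15008988187192668
grip 0.4948586463883817 0.1658527845924749
gripopen 0.5736812898142526 0.2131496225772494
[0.53061954 0.03485628 0.11      ]
[0.52867115 0.03697574 0.11      ]
{'time': 3.2, 'q': array([ 32.54260148, -12.772715  ,  15.41305504, 118.27398909,
         5.52593203, 180.00165754]), 'qd': array([ 0.05317265,  0.04090814,  0.12179992, -0.08255849,  0.09712484,
        0.02756866]), 'joint_efforts': array([ 1.44848535e-01, -2.57593989e+01,  3.98477519e+01,  1.36208939e-02,
        3.06307850e-01, -2.85684308e-05]), 'ee_pos': array([0.27729494, 0.20993643, 0.41481223]), 'tcp_rot': array([-1.74474071e+02,  8.83786728e-02,  3.25409516e+01]), 'wrist_force': array([-0.35618392, -0.3630909 , -0.40758175]), 'torque': array([-0.05607662, -0.03012553,  0.02184464]), 'opening': 0.08516300393211107}
```

Request:
servo_tool(
  motion=[
    [[0,0,0,0,0,-0.15],[0,0,0,0,0,-0.15],[0,0,0,0,0,-0.15],[0,0,0,0,0,-0.15],[0,0,0,0,0,-0.15]],
  ],
)

```text
time: 3.7
ee_pos: [0.2773, 0.21, 0.4148]
tcp_rot: [-175.9, -3.7, 75.7]
wrist_force: [-0.5, -0.9, -0.6]
opening: 0.0853
```

Request:
servo_tool(
  motion=[
    [[0,0,0,0,0,-0.15],[0,0,0,0,0,-0.15],[0,0,0,0,0,-0.15],[0,0,0,0,0,-0.15],[0,0,0,0,0,-0.15]],
  ],
)

```text
time: 4.2
ee_pos: [0.2773, 0.21, 0.4148]
tcp_rot: [-179.6, -5.5, 118.8]
wrist_force: [-0.3, -0.3, -0.7]
opening: 0.0855
```

Request:
servo_tool(
  motion=[
    [[0,0,0,0,0,-0.15],[0,0,0,0,0,-0.15],[0,0,0,0,0,-0.15],[0,0,0,0,0,-0.15],[0,0,0,0,0,-0.15]],
  ],
)

```text
time: 4.7
ee_pos: [0.2773, 0.21, 0.4149]
tcp_rot: [176.6, -4.3, 161.9]
wrist_force: [-0.8, -0.5, -0.3]
opening: 0.0857
```

```bash
cat > d.py <<'E'
import sys
from h import *
from scipy.spatial.transform import Rotation as Ro
def st(tx,ty,tz,yaw=None):
    o=bot.get_obs();R=Ro.from_euler('xyz',o['tcp_rot'],degrees=True)
    y=o['tcp_rot'][2] if yaw is None else yaw
    T=Ro.from_euler('xyz',[180,0,y],degrees=True)
    print('t',o['time'],'pos',o['ee_pos'].round(4),'rot',o['tcp_rot'].round(2),'q6',o['q'][5].round(1),'F',o['wrist_force'].round(2),'M',o['torque'].round(3),'open',round(o['opening'],4))
    print('rotvec',(R.inv()*T).as_rotvec().round(4),'shift after rot mm',(T.inv().apply(np.array([tx,ty,tz])-o['ee_pos'])*1000).round(1))
if __name__=='__main__': st(*map(float,sys.argv[1:]))
E
python3 d.py .5293 .0352 .20
```

```text
t 4.7 pos [0.2773 0.21   0.4149] rot [176.56  -4.33 161.94] q6 50.7 F [-0.79 -0.54 -0.34] M [-0.078 -0.028  0.075] open 0.0857
rotvec [ 0.0601 -0.0756 -0.0023] shift after rot mm [-293.8  -88.1  214.9]
```

Request:
servo_tool(
  motion=[
    [[0,0,0,0.0601,-0.0756,-0.0023],[-36.7,-11,26.8,0,0,0],[-36.7,-11,26.8,0,0,0],[-36.7,-11,26.8,0,0,0],[-36.7,-11,26.8,0,0,0]],
  ],
)

```text
time: 5.2
ee_pos: [0.4034, 0.1211, 0.3065]
tcp_rot: [-180.0, -0.0, 161.7]
wrist_force: [0.4, 1.5, 0.7]
opening: 0.0852
```

Request:
servo_tool(
  motion=[
    [[-36.7,-11,26.8,0,0,0],[-36.7,-11,26.8,0,0,0],[-36.7,-11,26.8,0,0,0],[-36.7,-11,26.8,0,0,0],[0,0,0,0,0,0]],
  ],
)

```text
time: 5.7
ee_pos: [0.5288, 0.0314, 0.195]
tcp_rot: [-179.8, -0.4, 161.4]
wrist_force: [-0.6, -1.1, 1.3]
opening: 0.0854
```

```bash
python3 d.py .5293 .0352 .098
python3 - <<'E'
from h import *
cam('scene','s5.png');cam('top','t5.png')
a=cv2.imread('pics/s5.png');b=cv2.imread('pics/t5.png')
cv2.imwrite('pics/st5.png',np.hstack([cv2.resize(a[210:310,240:373],None,fx=3,fy=3),cv2.resize(b[190:290,265:398],None,fx=3,fy=3)]))
E
```

```text
t 5.7 pos [0.5288 0.0314 0.195 ] rot [-179.79   -0.37  161.44] q6 22.0 F [-0.63 -1.1   1.34] M [-0.     0.087  0.017] open 0.0854
rotvec [-0.0036 -0.0064  0.    ] shift after rot mm [ 0.7  3.8 97. ]
```

View pics/st5.png

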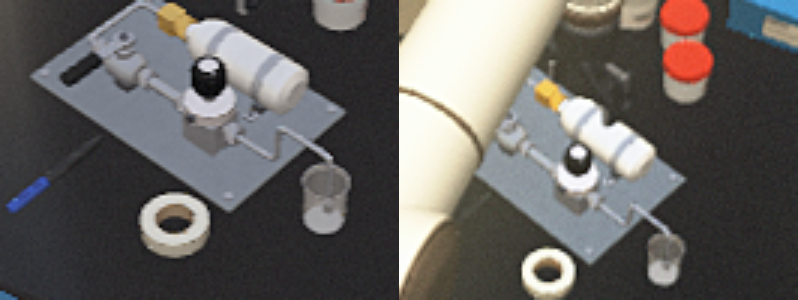

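Run:
```python
from h import *
P={n:dict(np.load(f'pics/{n}2.npz')) for n in('scene','top')}
a=cv2.imread('pics/s5.png');b=cv2.imread('pics/t5.png')
for p,im in((P['scene'],a),(P['top'],b)):
    u=proj(p,(.5288,.0314,.18));print(u)
    c=tuple(int(round(x)) for x in u);im[c[1],c[0]]=(0,0,255)
    u=proj(p,(.5293,.0352,.11));c=tuple(int(round(x)) for x in u);im[c[1],c[0]]=(0,255,0)
cv2.imwrite('pics/st6.png',np.hstack([cv2.resize(a[170:270,260:360],None,fx=4,fy=4,interpolation=0),cv2.resize(b[170:270,275:375],None,fx=4,fy=4,interpolation=0)]))
```

```text
(np.float64(309.6628144291783), np.float64(213.49526480146247))
(np.float64(326.09174123193895), np.float64(229.02066647534917))
```

View pics/st6.png

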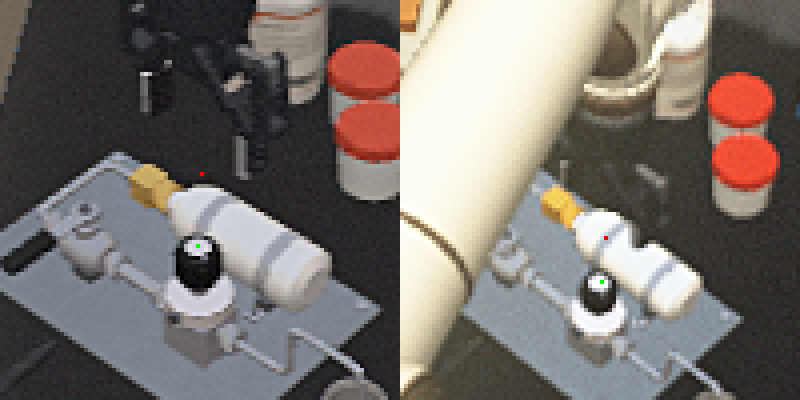

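Run:
```python
from h import *
P={n:dict(np.load(f'pics/{n}2.npz')) for n in('scene','top')}
a=cv2.imread('pics/s5.png');b=cv2.imread('pics/t5.png')
A=cv2.resize(a[160:235,275:350],None,fx=8,fy=8,interpolation=cv2.INTER_CUBIC);B=cv2.resize(b[190:250,300:350],None,fx=10,fy=10,interpolation=cv2.INTER_CUBIC)
from scipy.spatial.transform import Rotation as Ro
T=Ro.from_euler('xyz',[-179.8,-.37,161.44],degrees=True)
for z in (19,6,0):
  for y in(-43,0,43):
    X=np.array([.5288,.0314,.195])+T.apply([0,y/1e3,z/1e3])
    for p,im,o,s in((P['scene'],A,(275,160),8),(P['top'],B,(300,190),10)):
        u=proj(p,X);c=[int((u[i]+.5-o[i])*s) for i in(0,1)];cv2.circle(im,c,3,{19:(0,0,255),6:(0,255,0),0:(255,0,0)}[z],-1)
cv2.imwrite('pics/a7.png',A);cv2.imwrite('pics/b7.png',B)
```

```text
(no output)
```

View pics/a7.png

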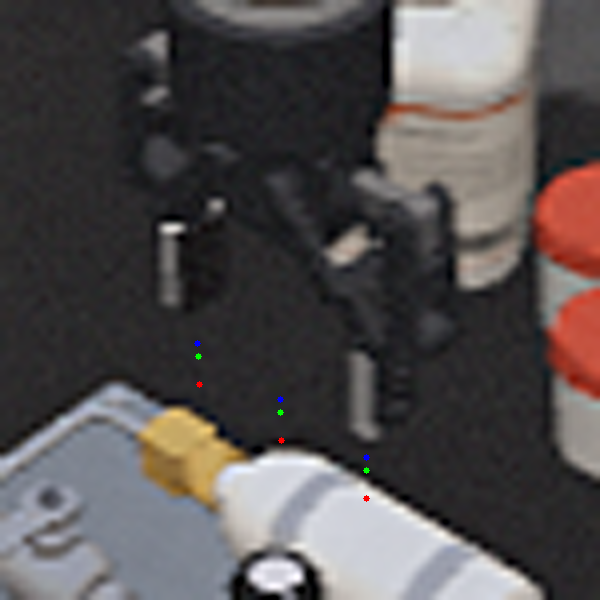

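View pics/b7.png

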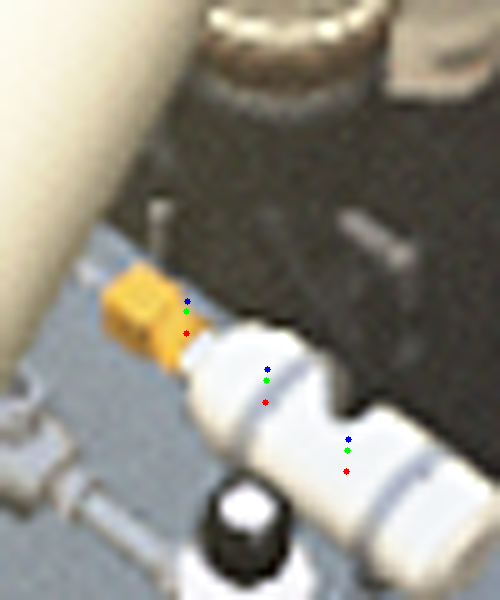

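Request:
servo_tool(
  motion=[
    [[0,0,0,0,0,0],[0,0,0,0,0,0],[0,0,0,0,0,0],[0,0,0,0,0,0],[0,0,0,0,0,0]],
  ],
  gripper=0,
  newtons=30,
)

```text
time: 6.3
ee_pos: [0.5278, 0.0347, 0.2007]
tcp_rot: [-180.0, 0.0, 161.7]
wrist_force: [1.0, 0.2, 0.4]
opening: 0.0123
```

Request:
servo_tool(
  motion=[
    [[0,0,0,0,0,0],[0,0,0,0,0,0],[0,0,0,0,0,0]],
  ],
)

```text
time: 6.6
ee_pos: [0.5279, 0.0344, 0.2003]
tcp_rot: [-180.0, -0.0, 161.7]
wrist_force: [-0.4, 0.7, 0.3]
opening: -0.0001
```

Run:
```python
from h import *
A0=cam('scene','s8.png');B0=cam('top','t8.png')
o=bot.get_obs();print(o['ee_pos'],o['opening'],o['time'])
a=cv2.imread('pics/s8.png');b=cv2.imread('pics/t8.png')
A=cv2.resize(a[160:235,275:350],None,fx=8,fy=8,interpolation=cv2.INTER_CUBIC);B=cv2.resize(b[190:250,300:350],None,fx=10,fy=10,interpolation=cv2.INTER_CUBIC)
A=cv2.convertScaleAbs(A,alpha=1.8);B=cv2.convertScaleAbs(B,alpha=1.3)
for z in (19,0,-19):
    X=o['ee_pos']-[0,0,z/1e3]
    for p,im,of,s in((A0,A,(275,160),8),(B0,B,(300,190),10)):
        u=proj(p,X);c=[int((u[i]+.5-of[i])*s) for i in(0,1)];cv2.circle(im,c,3,{19:(0,0,255),-19:(0,255,0),0:(255,0,0)}[z],-1)
cv2.imwrite('pics/ab8.png',cv2.resize(np.hstack([A,B]),None,fx=.72,fy=.72))
```

```text
[0.52787634 0.03439939 0.20025901] 2.279207629096061e-05 6.7
```

View pics/ab8.png

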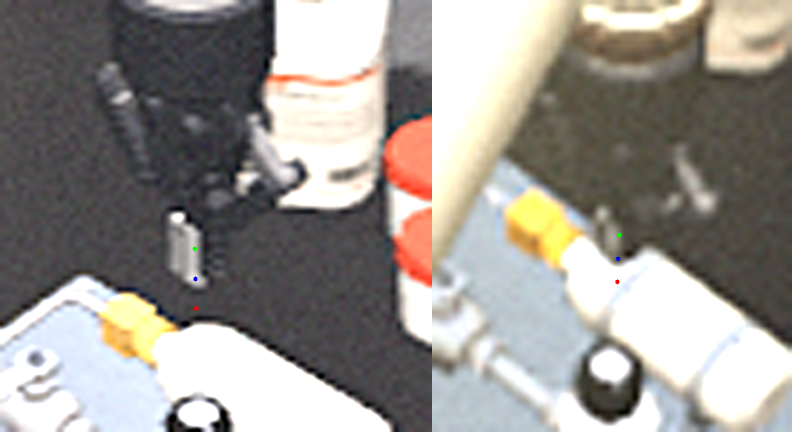

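Request:
servo_tool(
  motion=[
    [[-1,1,25,0,0,0],[0,0,25,0,0,0],[0,0,12,0,0,0],[0,0,0,0,0,0]],
  ],
)

```text
time: 7.1
ee_pos: [0.5282, 0.0349, 0.1367]
tcp_rot: [-179.9, -0.2, 161.6]
wrist_force: [0.6, 0.5, 0.8]
opening: -0.0002
```

Request:
servo_tool(
  motion=[
    [[0,0,2,0,0,0],[0,0,2,0,0,0],[0,0,2,0,0,0]],
  ],
)

```text
time: 7.4
ee_pos: [0.5296, 0.0351, 0.1332]
tcp_rot: [180.0, 0.0, 161.7]
wrist_force: [0.5, 0.5, 0.4]
opening: 0.0002
```

Run:
```python
from h import *
A0=cam('scene','s9.png');B0=cam('top','t9.png')
o=bot.get_obs();print(o['ee_pos'],o['wrist_force'],o['time'])
a=cv2.imread('pics/s9.png');b=cv2.imread('pics/t9.png')
A=cv2.resize(a[180:255,275:350],None,fx=8,fy=8,interpolation=cv2.INTER_CUBIC);B=cv2.resize(b[200:260,300:350],None,fx=10,fy=10,interpolation=cv2.INTER_CUBIC)
A=cv2.convertScaleAbs(A,alpha=1.8);B=cv2.convertScaleAbs(B,alpha=1.3)
for z in (19,0):
    X=o['ee_pos']-[0,0,z/1e3]
    for p,im,of,s in((A0,A,(275,180),8),(B0,B,(300,200),10)):
        u=proj(p,X);c=[int((u[i]+.5-of[i])*s) for i in(0,1)];cv2.circle(im,c,3,{19:(0,0,255),-19:(0,255,0),0:(255,0,0)}[z],-1)
cv2.imwrite('pics/ab9.png',cv2.resize(np.hstack([A,B]),None,fx=.72,fy=.72))
```

```text
[0.52923564 0.03502535 0.13258414] [ 0.82049229 -0.71970364 -0.48516724] 7.5
```

View pics/ab9.png

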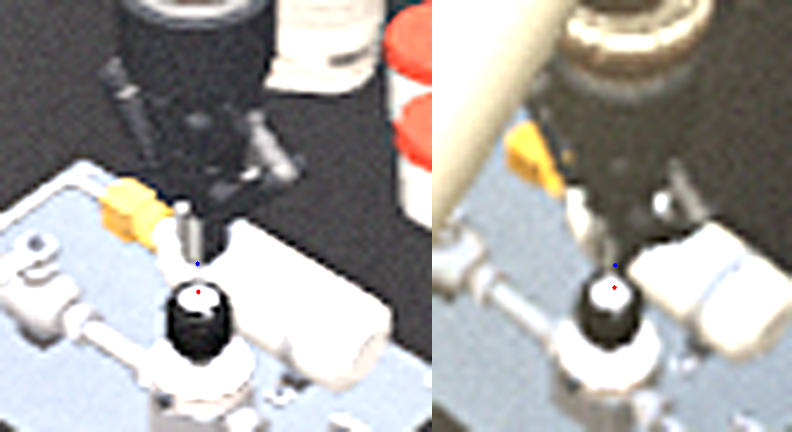

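Request:
servo_tool(
  motion=[
    [[0,0,1.5,0,0,0],[0,0,1.5,0,0,0]],
  ],
)

```text
time: 7.7
ee_pos: [0.5292, 0.035, 0.1294]
tcp_rot: [-180.0, -0.0, 161.7]
wrist_force: [-0.5, 0.1, -0.2]
opening: 0.0001
```

Request:
servo_tool(
  motion=[
    [[0,0,1,0,0,0],[0,0,1,0,0,0]],
  ],
)

```text
time: 7.9
ee_pos: [0.5291, 0.035, 0.1272]
tcp_rot: [-180.0, -0.0, 161.7]
wrist_force: [0.5, -1.0, -0.1]
opening: -0.0001
```

Request:
servo_tool(
  motion=[
    [[0,0,1,0,0,0],[0,0,0,0,0,0]],
  ],
)

```text
time: 8.1
ee_pos: [0.529, 0.035, 0.1262]
tcp_rot: [-180.0, -0.0, 161.7]
wrist_force: [0.5, -0.2, 0.1]
opening: 0.0001
```

Request:
servo_tool(
  motion=[
    [[0,0,1.5,0,0,0],[0,0,1.5,0,0,0]],
  ],
)

```text
time: 8.3
ee_pos: [0.5291, 0.035, 0.1232]
tcp_rot: [-180.0, -0.0, 161.7]
wrist_force: [-0.6, 0.5, 0.8]
opening: 0.0001
```

Request:
servo_tool(
  motion=[
    [[0,0,1.5,0,0,0],[0,0,1.5,0,0,0]],
  ],
)

```text
time: 8.5
ee_pos: [0.5291, 0.035, 0.1202]
tcp_rot: [-180.0, -0.0, 161.7]
wrist_force: [-0.9, -1.1, -0.3]
opening: -0.0003
```

Request:
servo_tool(
  motion=[
    [[0,0,1,0,0,0],[0,0,0,0,0,0]],
  ],
)

```text
time: 8.7
ee_pos: [0.529, 0.035, 0.1191]
tcp_rot: [-180.0, -0.1, 161.7]
wrist_force: [-0.0, -0.0, 0.3]
opening: -0.0004
```

Run:
```python
from h import *
A0=cam('scene','s10.png');B0=cam('top','t10.png')
o=bot.get_obs();print(o['ee_pos'],o['wrist_force'],o['time'])
a=cv2.imread('pics/s10.png');b=cv2.imread('pics/t10.png')
A=cv2.resize(a[190:265,275:350],None,fx=8,fy=8,interpolation=cv2.INTER_CUBIC);B=cv2.resize(b[205:265,300:350],None,fx=10,fy=10,interpolation=cv2.INTER_CUBIC)
A=cv2.convertScaleAbs(A,alpha=1.8);B=cv2.convertScaleAbs(B,alpha=1.3)
cv2.imwrite('pics/ab10.png',cv2.resize(np.hstack([A,B]),None,fx=.72,fy=.72))
```

```text
[0.52907968 0.03502533 0.11930284] [ 0.47630996 -0.50563641 -0.78783863] 8.8
```

View pics/ab10.png

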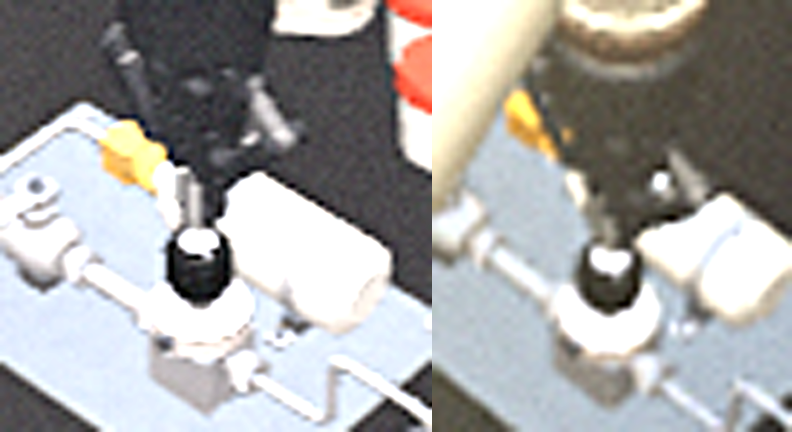

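Request:
servo_tool(
  motion=[
    [[0,0,1.5,0,0,0],[0,0,1.5,0,0,0]],
  ],
)

```text
time: 9.0
ee_pos: [0.5292, 0.035, 0.1163]
tcp_rot: [-180.0, -0.0, 161.6]
wrist_force: [0.3, 0.4, 0.3]
opening: 0.0001
```

Request:
servo_tool(
  motion=[
    [[0,0,1.5,0,0,0],[0,0,1.5,0,0,0]],
  ],
)

```text
time: 9.2
ee_pos: [0.5291, 0.035, 0.1132]
tcp_rot: [-180.0, -0.0, 161.7]
wrist_force: [-0.1, 0.2, 0.1]
opening: -0.0
```

Request:
servo_tool(
  motion=[
    [[0,0,1,0,0,0],[0,0,0,0,0,0]],
  ],
)

```text
time: 9.4
ee_pos: [0.529, 0.035, 0.1121]
tcp_rot: [-180.0, -0.1, 161.7]
wrist_force: [-0.1, 0.3, -1.0]
opening: -0.0001
```

Run:
```python
from h import *
A0=cam('scene','s11.png');B0=cam('top','t11.png')
o=bot.get_obs();print(o['ee_pos'],o['wrist_force'],o['time'])
a=cv2.imread('pics/s11.png');b=cv2.imread('pics/t11.png')
A=cv2.resize(a[200:255,285:340],None,fx=10,fy=10,interpolation=cv2.INTER_CUBIC);B=cv2.resize(b[215:260,305:335],None,fx=12.22,fy=12.22,interpolation=cv2.INTER_CUBIC)[:550]
A=cv2.convertScaleAbs(A,alpha=1.8);B=cv2.convertScaleAbs(B,alpha=1.3)
if len(B)<550:B=np.vstack([B,np.zeros((550-len(B),B.shape[1],3),np.uint8)])
C=np.hstack([A,B]);print(C.shape);cv2.imwrite('pics/ab11.png',C[:, :800] if C.shape[1]>800 else C)
```

```text
[0.52910232 0.03503861 0.11232252] [ 0.59291852  1.08900158 -0.17897299] 9.5
(550, 917, 3)
```

View pics/ab11.png

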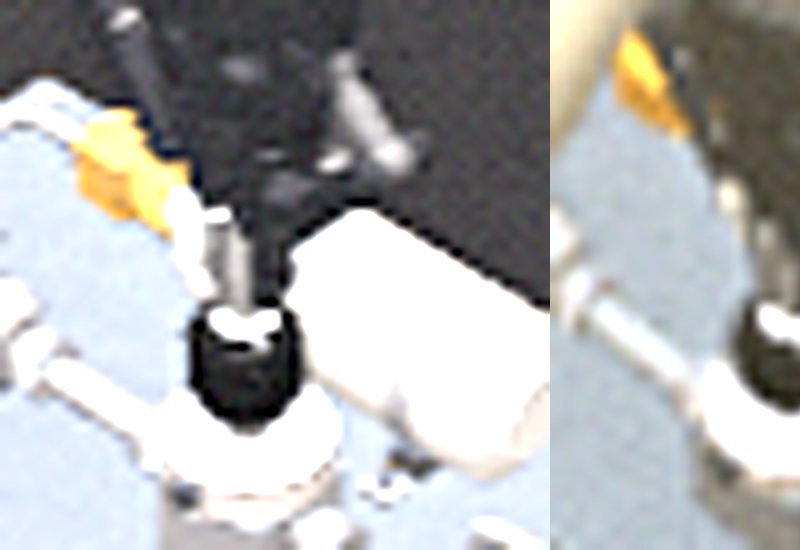

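Request:
servo_tool(
  motion=[
    [[0,0,1,0,0,0],[0,0,1,0,0,0]],
  ],
)

```text
time: 9.7
ee_pos: [0.5292, 0.035, 0.1103]
tcp_rot: [-180.0, -0.0, 161.7]
wrist_force: [-0.0, 0.0, 0.2]
opening: -0.0002
```

Request:
servo_tool(
  motion=[
    [[0,0,1,0,0,0],[0,0,0,0,0,0]],
  ],
)

```text
time: 9.9
ee_pos: [0.529, 0.035, 0.1091]
tcp_rot: [-180.0, -0.1, 161.6]
wrist_force: [-0.1, 0.1, 0.5]
opening: 0.0001
```

Request:
servo_tool(
  motion=[
    [[0,0,1,0,0,0],[0,0,0,0,0,0]],
  ],
)

```text
time: 10.1
ee_pos: [0.529, 0.035, 0.1082]
tcp_rot: [-180.0, -0.0, 161.7]
wrist_force: [-0.4, 0.1, 0.5]
opening: 0.0003
```

Run:
```python
from h import *
A0=cam('scene','s12.png');B0=cam('top','t12.png')
o=bot.get_obs();print(o['ee_pos'],o['wrist_force'],o['time'])
a=cv2.imread('pics/s12.png');b=cv2.imread('pics/t12.png')
A=cv2.resize(a[205:265,290:330],None,fx=10,fy=10,interpolation=cv2.INTER_CUBIC);B=cv2.resize(b[215:260,310:340],None,fx=13.333,fy=13.333,interpolation=cv2.INTER_CUBIC)[:600]
cv2.imwrite('pics/ab12.png',np.hstack([A,B]))
```

```text
[0.52909387 0.03503427 0.10828189] [ 1.04534076  0.53111203 -0.3173328 ] 10.2
```

View pics/ab12.png

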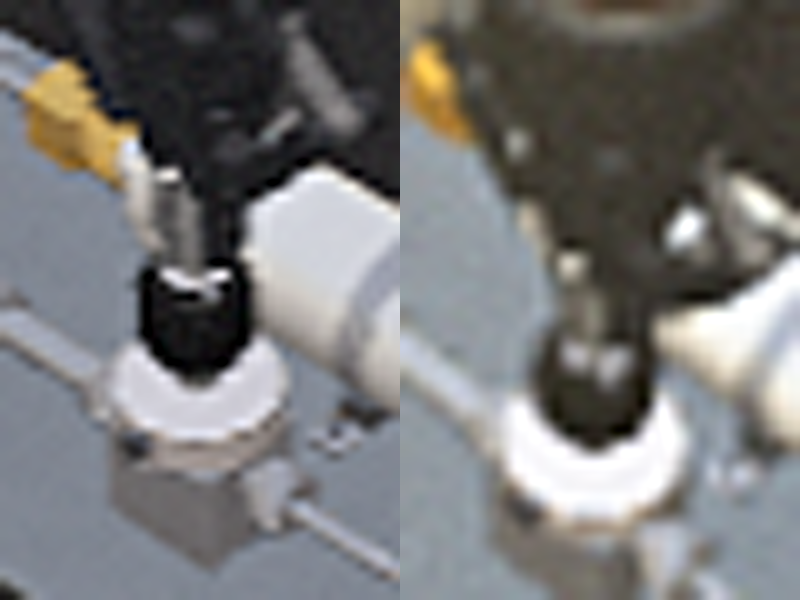

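Request:
servo_tool(
  motion=[
    [[0,0,1,0,0,0],[0,0,0,0,0,0]],
  ],
)

```text
time: 10.4
ee_pos: [0.529, 0.035, 0.1072]
tcp_rot: [-180.0, -0.0, 161.7]
wrist_force: [-0.6, -0.2, -0.2]
opening: 0.0
```

Request:
servo_tool(
  motion=[
    [[0,0,1,0,0,0],[0,0,0,0,0,0]],
  ],
)

```text
time: 10.6
ee_pos: [0.5291, 0.035, 0.1063]
tcp_rot: [-180.0, -0.0, 161.7]
wrist_force: [0.1, -0.3, 0.8]
opening: 0.0
```

Request:
servo_tool(
  motion=[
    [[0,0,1,0,0,0],[0,0,0,0,0,0]],
  ],
)

```text
time: 10.8
ee_pos: [0.5292, 0.035, 0.1062]
tcp_rot: [-180.0, 0.0, 161.7]
wrist_force: [-1.9, 0.4, 6.9]
opening: 0.0001
```

Request:
servo_tool(
  motion=[
    [[0,0,1,0,0,0],[0,0,0,0,0,0]],
  ],
)

```text
time: 11.0
ee_pos: [0.5293, 0.035, 0.1061]
tcp_rot: [180.0, 0.1, 161.7]
wrist_force: [-4.7, -0.8, 13.3]
opening: 0.0001
```

Run:
```python
from h import *
A0=cam('scene','s12.png');B0=cam('top','t12.png')
o=bot.get_obs();print(o['ee_pos'],o['wrist_force'],o['time'])
a=cv2.imread('pics/s12.png');b=cv2.imread('pics/t12.png')
A=cv2.resize(a[205:265,290:330],None,fx=10,fy=10,interpolation=cv2.INTER_CUBIC);B=cv2.resize(b[215:260,310:340],None,fx=13.333,fy=13.333,interpolation=cv2.INTER_CUBIC)[:600]
cv2.imwrite('pics/ab13.png',np.hstack([A,B]))
```

```text
[0.52928099 0.03505608 0.10609595] [-4.42607588 -0.64031311 13.18061438] 11.1
```

View pics/ab13.png

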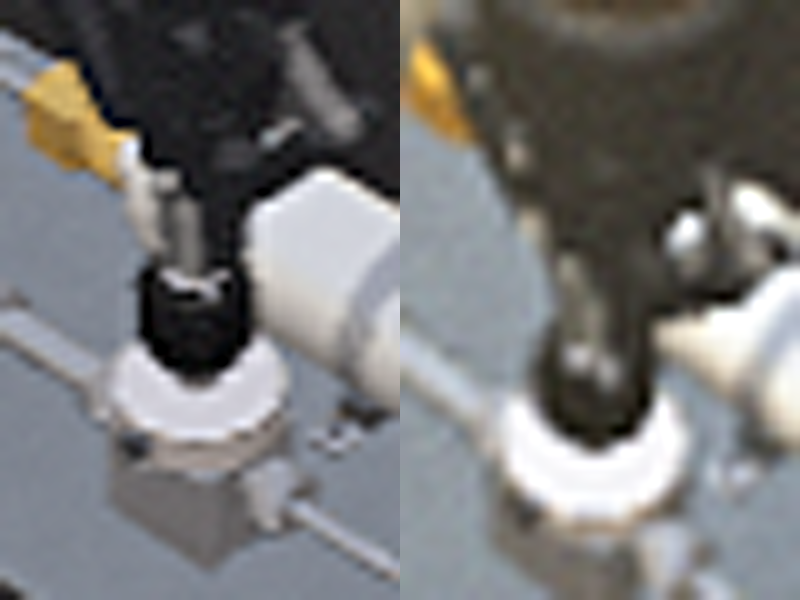

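Request:
servo_tool(
  motion=[
    [[0,0,-20,0,0,0],[0,0,-12,0,0,0],[0,0,0,0,0,0],[0,0,0,0,0,0],[0,0,0,0,0,0]],
  ],
  gripper=75,
)

```text
time: 11.6
ee_pos: [0.5288, 0.035, 0.1354]
tcp_rot: [-180.0, -0.1, 161.7]
wrist_force: [-0.6, 0.1, 0.5]
opening: 0.0723
```

Request:
servo_tool(
  motion=[
    [[0,0,0,0,0,0],[0,0,15,0,0,0],[0,0,15,0,0,0],[0,0,0,0,0,0]],
  ],
)

```text
time: 12.0
ee_pos: [0.5275, 0.0349, 0.1028]
tcp_rot: [-179.9, -0.3, 161.7]
wrist_force: [-0.5, -0.9, -0.4]
opening: 0.0749
```

Run:
```python
from h import *
A0=cam('scene','s12.png');B0=cam('top','t12.png')
o=bot.get_obs();print(o['ee_pos'],o['wrist_force'],o['time'])
a=cv2.imread('pics/s12.png');b=cv2.imread('pics/t12.png')
A=cv2.resize(a[205:265,290:330],None,fx=10,fy=10,interpolation=cv2.INTER_CUBIC);B=cv2.resize(b[215:260,310:340],None,fx=13.333,fy=13.333,interpolation=cv2.INTER_CUBIC)[:600]
cv2.imwrite('pics/ab14.png',np.hstack([A,B]))
```

```text
[0.52850765 0.03498504 0.10536   ] [ 0.04081451  0.58168798 -0.01178074] 12.1
```

View pics/ab14.png

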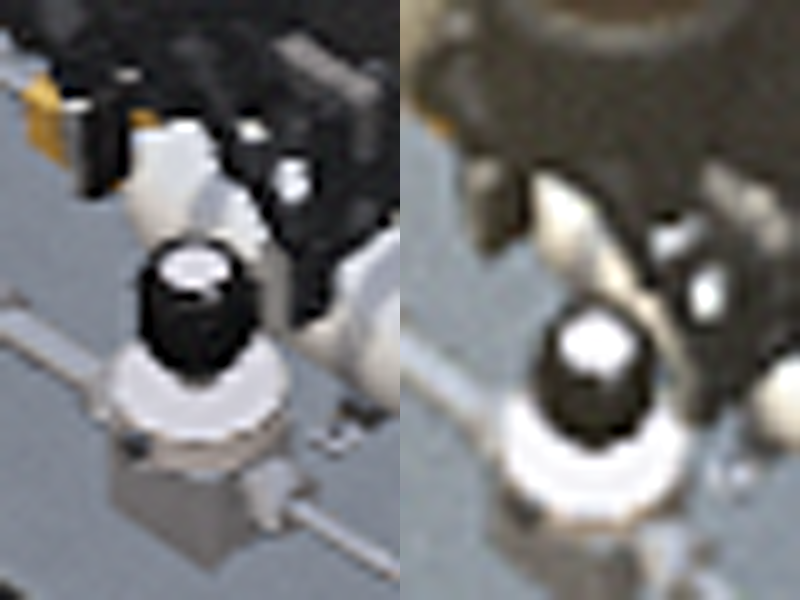

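Request:
servo_tool(
  motion=[
    [[0,0,10,0,0,0],[0,0,10,0,0,0],[0,0,9,0,0,0],[0,0,0,0,0,0]],
  ],
)

```text
time: 12.5
ee_pos: [0.5282, 0.035, 0.0755]
tcp_rot: [-179.9, -0.2, 161.7]
wrist_force: [-0.8, 0.6, 0.2]
opening: 0.0749
```

Request:
servo_tool(
  motion=[
    [[0,0,0,0,0,0],[0,0,0,0,0,0],[0,0,0,0,0,0],[0,0,0,0,0,0],[0,0,0,0,0,0]],
  ],
  gripper=30,
  newtons=25,
)

```text
time: 13.0
ee_pos: [0.5294, 0.0352, 0.0779]
tcp_rot: [180.0, 0.0, 161.7]
wrist_force: [-0.6, 0.6, 3.6]
opening: 0.0354
```

```bash
python3 d.py .5293 .0352 .075;python3 - <<'E'
from h import *
A0=cam('scene','s12.png');B0=cam('top','t12.png')
a=cv2.imread('pics/s12.png');b=cv2.imread('pics/t12.png')
A=cv2.resize(a[205:265,290:330],None,fx=10,fy=10,interpolation=cv2.INTER_CUBIC);B=cv2.resize(b[215:260,310:340],None,fx=13.333,fy=13.333,interpolation=cv2.INTER_CUBIC)[:600]
cv2.imwrite('pics/ab15.png',np.hstack([A,B]))
E
```

```text
t 13.0 pos [0.5294 0.0352 0.0779] rot [1.7999e+02 2.0000e-02 1.6166e+02] q6 22.1 F [-0.64  0.6   3.59] M [ 0.216  0.129 -0.035] open 0.0354
rotvec [0.0002 0.0003 0.    ] shift after rot mm [0.1 0.  2.9]
```

View pics/ab15.png

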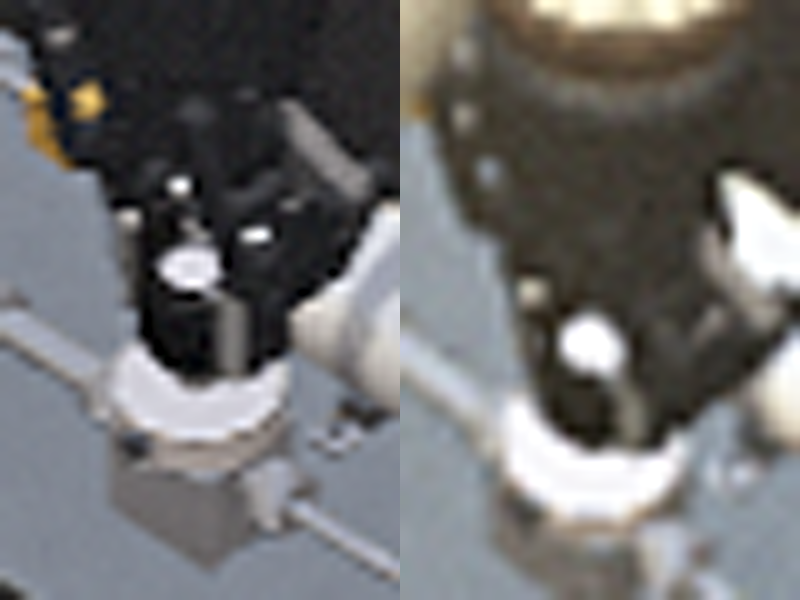

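```bash
cat > m.py <<'E'
from workcell import bot
o=bot.get_obs();print(o['time'],'yaw',o['tcp_rot'][2].round(2),'Mz',o['torque'][2].round(3),'j6',o['joint_efforts'][5].round(3),'M',o['torque'].round(2),'F',o['wrist_force'].round(1),'pos',o['ee_pos'].round(4),'op',round(o['opening'],4))
E
python3 m.py
```

```text
13.1 yaw 161.66 Mz -0.038 j6 -0.007 M [ 0.25  0.12 -0.04] F [-0.4  1.   6.4] pos [0.5294 0.0352 0.0779] op 0.0353
```

Request:
servo_tool(
  motion=[
    [[0,0,0,0,0,0.0873],[0,0,0,0,0,0]],
  ],
)

```text
time: 13.3
ee_pos: [0.5293, 0.0349, 0.0779]
tcp_rot: [-180.0, 0.0, 156.5]
wrist_force: [-1.0, -0.2, 6.0]
opening: 0.0347
```

```bash
python3 m.py
```

```text
13.3 yaw 156.49 Mz 0.041 j6 1.034 M [0.06 0.19 0.04] F [-1.  -0.2  6. ] pos [0.5293 0.0349 0.0779] op 0.0347
```

Request:
servo_tool(
  motion=[
    [[0,0,0,0,0,0.0873],[0,0,0,0,0,0]],
  ],
)

```text
time: 13.5
ee_pos: [0.5292, 0.0347, 0.0779]
tcp_rot: [-180.0, 0.0, 151.5]
wrist_force: [-2.6, -0.7, 5.9]
opening: 0.0352
```

```bash
python3 m.py
```

```text
13.5 yaw 151.47 Mz -0.013 j6 0.983 M [-0.19  0.31 -0.01] F [-2.6 -0.7  5.9] pos [0.5292 0.0347 0.0779] op 0.0352
```

Request:
servo_tool(
  motion=[
    [[0,0,0,0,0,0.0873],[0,0,0,0,0,0]],
  ],
)

```text
time: 13.7
ee_pos: [0.5291, 0.0346, 0.0779]
tcp_rot: [-179.9, 0.0, 146.5]
wrist_force: [-1.8, -1.8, 5.8]
opening: 0.0354
```

```bash
python3 m.py
```

```text
13.7 yaw 146.46 Mz -0.103 j6 0.837 M [-0.24  0.3  -0.1 ] F [-1.8 -1.8  5.8] pos [0.5291 0.0346 0.0779] op 0.0354
```

Request:
servo_tool(
  motion=[
    [[0,0,0,0,0,0.0873],[0,0,0,0,0,0]],
  ],
)

```text
time: 13.9
ee_pos: [0.529, 0.0344, 0.0779]
tcp_rot: [-179.9, 0.0, 141.5]
wrist_force: [-3.5, -2.3, 7.2]
opening: 0.0351
```

```bash
python3 m.py
```

```text
13.9 yaw 141.45 Mz 0.006 j6 1.002 M [-0.55  0.54  0.01] F [-3.5 -2.3  7.2] pos [0.529  0.0344 0.0779] op 0.0351
```

Request:
servo_tool(
  motion=[
    [[0,0,0,0,0,0.0873],[0,0,0,0,0,0.0873],[0,0,0,0,0,0.0873],[0,0,0,0,0,0.0873],[0,0,0,0,0,0]],
  ],
)

```text
time: 14.4
ee_pos: [0.5283, 0.0338, 0.0779]
tcp_rot: [-179.8, 0.1, 121.4]
wrist_force: [-6.4, -6.2, 9.5]
opening: 0.0352
```

```bash
python3 m.py
```

```text
14.4 yaw 121.42 Mz 0.026 j6 1.114 M [-1.12  1.27  0.03] F [-6.4 -6.2  9.5] pos [0.5283 0.0338 0.0779] op 0.0352
```

Request:
servo_tool(
  motion=[
    [[0,0,0,0,0,0.0873],[0,0,0,0,0,0]],
  ],
)

```text
time: 14.6
ee_pos: [0.5281, 0.0337, 0.0779]
tcp_rot: [-179.8, 0.1, 116.4]
wrist_force: [-8.1, -6.7, 10.3]
opening: 0.0352
```

```bash
python3 m.py
```

```text
14.6 yaw 116.43 Mz 0.085 j6 1.056 M [-1.31  1.44  0.08] F [-8.1 -6.7 10.3] pos [0.5281 0.0337 0.0779] op 0.0352
```

Request:
servo_tool(
  motion=[
    [[0,0,0,0,0,0.0873],[0,0,0,0,0,0.0873],[0,0,0,0,0,0.0873],[0,0,0,0,0,0]],
  ],
)

```text
time: 15.0
ee_pos: [0.5275, 0.0335, 0.0778]
tcp_rot: [-179.8, 0.1, 101.4]
wrist_force: [-10.8, -7.9, 11.1]
opening: 0.0352
```

```bash
python3 m.py
```

```text
15.0 yaw 101.4 Mz -0.024 j6 1.123 M [-1.52  2.15 -0.02] F [-10.8  -7.9  11.1] pos [0.5275 0.0335 0.0778] op 0.0352
```

Request:
servo_tool(
  motion=[
    [[0,0,0,0,0,0.0873],[0,0,0,0,0,0]],
  ],
)

```text
time: 15.2
ee_pos: [0.5273, 0.0335, 0.0778]
tcp_rot: [-179.8, 0.2, 96.4]
wrist_force: [-11.8, -8.4, 12.5]
opening: 0.035
```

```bash
python3 m.py
```

```text
15.2 yaw 96.43 Mz 0.251 j6 1.254 M [-1.65  2.37  0.25] F [-11.8  -8.4  12.5] pos [0.5273 0.0335 0.0778] op 0.035
```

Request:
servo_tool(
  motion=[
    [[0,0,0,0,0,0],[0,0,0,0,0,0],[0,0,0,0,0,-0.0873],[0,0,0,0,0,0]],
  ],
)

```text
time: 15.6
ee_pos: [0.5275, 0.0335, 0.0778]
tcp_rot: [-179.8, 0.1, 101.7]
wrist_force: [-10.2, -9.0, 11.7]
opening: 0.0349
```

```bash
python3 m.py
```

```text
15.6 yaw 101.73 Mz 0.064 j6 -0.971 M [-1.53  2.18  0.06] F [-10.2  -9.   11.7] pos [0.5275 0.0335 0.0778] op 0.0349
```

Request:
servo_tool(
  motion=[
    [[0,0,0,0,0,0],[0,0,0,0,0,0],[0,0,0,0,0,0]],
  ],
  gripper=50,
)

```text
time: 15.9
ee_pos: [0.5291, 0.035, 0.077]
tcp_rot: [-179.9, -0.0, 101.6]
wrist_force: [0.4, 0.2, 0.3]
opening: 0.05
```

```bash
python3 m.py
```

```text
15.9 yaw 101.63 Mz -0.023 j6 0.0 M [ 0.05  0.01 -0.02] F [0.4 0.2 0.3] pos [0.5291 0.035  0.077 ] op 0.05
```

Request:
servo_tool(
  motion=[
    [[0,0,0,0,0,0],[0,0,0,0,0,0],[0,0,0,0,0,0],[0,0,0,0,0,0]],
  ],
  gripper=30,
  newtons=25,
)

```text
time: 16.3
ee_pos: [0.5273, 0.0347, 0.0776]
tcp_rot: [-179.8, 0.0, 101.6]
wrist_force: [-11.9, -2.7, 9.6]
opening: 0.0355
```

```bash
python3 m.py
```

```text
16.3 yaw 101.62 Mz 0.079 j6 0.02 M [-0.48  2.38  0.08] F [-11.9  -2.7   9.6] pos [0.5273 0.0347 0.0776] op 0.0355
```

Request:
servo_tool(
  motion=[
    [[0,0,0,0,0,0],[0,0,0,0,0,0],[1.4,-1.9,0,0,0,0],[0,0,0,0,0,0]],
  ],
  gripper=50,
)

```text
time: 16.7
ee_pos: [0.5268, 0.0362, 0.0772]
tcp_rot: [-180.0, -0.0, 101.6]
wrist_force: [0.8, 0.6, 0.1]
opening: 0.0498
```

Request:
servo_tool(
  motion=[
    [[0,0,0,0,0,0],[0,0,0,0,0,0],[0,0,0,0,0,0],[0,0,-1,0,0,0],[0,0,0,0,0,0]],
  ],
  gripper=30,
  newtons=28,
)

```text
time: 17.2
ee_pos: [0.5268, 0.0361, 0.0776]
tcp_rot: [-179.9, -0.0, 101.6]
wrist_force: [1.3, 1.0, -7.3]
opening: 0.0355
```

```bash
python3 m.py
```

```text
17.2 yaw 101.63 Mz 0.01 j6 0.003 M [ 0.27 -0.44  0.01] F [ 1.3  1.  -7.3] pos [0.5268 0.0361 0.0776] op 0.0355
```

Request:
servo_tool(
  motion=[
    [[0,0,0,0,0,0.05],[0,0,0,0,0,0]],
  ],
)

```text
time: 17.4
ee_pos: [0.5268, 0.0361, 0.0776]
tcp_rot: [-179.9, -0.0, 98.7]
wrist_force: [3.0, 0.7, -8.6]
opening: 0.0352
```

```bash
python3 m.py
```

```text
17.4 yaw 98.74 Mz 0.093 j6 0.775 M [ 0.21 -0.63  0.09] F [ 3.   0.7 -8.6] pos [0.5268 0.0361 0.0776] op 0.0352
```

Request:
servo_tool(
  motion=[
    [[0,0,0,0,0,0.035],[0,0,0,0,0,0]],
  ],
)

```text
time: 17.6
ee_pos: [0.5268, 0.0361, 0.0776]
tcp_rot: [-179.9, -0.0, 96.8]
wrist_force: [3.3, 2.0, -11.2]
opening: 0.035
```

```bash
python3 m.py
```

```text
17.6 yaw 96.82 Mz 0.249 j6 0.723 M [ 0.18 -0.66  0.25] F [  3.3   2.  -11.2] pos [0.5268 0.0361 0.0776] op 0.035
```

```bash
python3 m.py
```

```text
17.6 yaw 96.82 Mz 0.249 j6 0.723 M [ 0.18 -0.66  0.25] F [  3.3   2.  -11.2] pos [0.5268 0.0361 0.0776] op 0.035
```

Request:
servo_tool(
  motion=[
    [[0,0,0,0,0,0.022],[0,0,0,0,0,0]],
  ],
)

```text
time: 17.8
ee_pos: [0.5268, 0.0361, 0.0776]
tcp_rot: [-179.9, 0.0, 95.5]
wrist_force: [4.8, 1.5, -14.6]
opening: 0.0351
```

```bash
python3 m.py
```

```text
17.8 yaw 95.51 Mz 0.439 j6 0.66 M [ 0.21 -0.78  0.44] F [  4.8   1.5 -14.6] pos [0.5268 0.0361 0.0776] op 0.0351
```

Request:
servo_tool(
  motion=[
    [[0,0,0,0,0,0]],
  ],
)

```text
time: 17.9
ee_pos: [0.5268, 0.0361, 0.0776]
tcp_rot: [-179.9, -0.0, 95.5]
wrist_force: [4.8, 1.5, -14.5]
opening: 0.0352
```

```bash
python3 m.py
```

```text
17.9 yaw 95.55 Mz 0.43 j6 0.438 M [ 0.24 -0.91  0.43] F [  4.8   1.5 -14.5] pos [0.5268 0.0361 0.0776] op 0.0352
```

Request:
servo_tool(
  motion=[
    [[0,0,0,0,0,-0.05],[0,0,0,0,0,-0.057],[0,0,0,0,0,0]],
  ],
)

```text
time: 18.2
ee_pos: [0.5268, 0.036, 0.0777]
tcp_rot: [-179.9, -0.0, 101.7]
wrist_force: [4.4, 2.6, -16.8]
opening: 0.0354
```

Request:
servo_tool(
  motion=[
    [[0,0,0.5,0,0,0],[0,0,0,0,0,0],[0,0,0,0,0,0],[0,0,0,0,0,0]],
  ],
  gripper=50,
)

```text
time: 18.6
ee_pos: [0.5272, 0.036, 0.0786]
tcp_rot: [180.0, 0.0, 101.6]
wrist_force: [-0.4, -0.6, -0.9]
opening: 0.0499
```

```bash
python3 m.py
```

```text
18.6 yaw 101.6 Mz 0.056 j6 0.008 M [0.02 0.01 0.06] F [-0.4 -0.6 -0.9] pos [0.5272 0.036  0.0786] op 0.0499
```

Request:
servo_tool(
  motion=[
    [[0,0,0,0,0,0],[0,0,0,0,0,0],[0,0,0,0,0,0],[0,0,0,0,0,0],[0,0,0,0,0,0]],
  ],
  gripper=30,
  newtons=30,
)

```text
time: 19.1
ee_pos: [0.5269, 0.036, 0.0784]
tcp_rot: [-180.0, 0.0, 101.6]
wrist_force: [-3.8, -1.1, 4.7]
opening: 0.0351
```

```bash
python3 m.py
```

```text
19.1 yaw 101.62 Mz -0.025 j6 -0.013 M [-0.11  0.56 -0.02] F [-3.8 -1.1  4.7] pos [0.5269 0.036  0.0784] op 0.0351
```

Request:
servo_tool(
  motion=[
    [[0,0,0,0,0,-0.0873],[0,0,0,0,0,0]],
  ],
)

```text
time: 19.3
ee_pos: [0.5269, 0.036, 0.0784]
tcp_rot: [-180.0, 0.0, 106.8]
wrist_force: [-2.6, 0.1, 6.1]
opening: 0.0353
```

```bash
python3 m.py
```

```text
19.3 yaw 106.78 Mz 0.015 j6 -1.0 M [-0.09  0.5   0.01] F [-2.6  0.1  6.1] pos [0.5269 0.036  0.0784] op 0.0353
```

Request:
servo_tool(
  motion=[
    [[0,0,0,0,0,-0.0873],[0,0,0,0,0,-0.0873],[0,0,0,0,0,0]],
  ],
)

```text
time: 19.6
ee_pos: [0.5269, 0.036, 0.0784]
tcp_rot: [-180.0, 0.0, 116.8]
wrist_force: [-2.8, -1.3, 4.8]
opening: 0.035
```

```bash
python3 m.py
```

```text
19.6 yaw 116.81 Mz 0.158 j6 -0.938 M [-0.15  0.53  0.16] F [-2.8 -1.3  4.8] pos [0.5269 0.036  0.0784] op 0.035
```

Request:
servo_tool(
  motion=[
    [[0,0,0,0,0,-0.0873],[0,0,0,0,0,0]],
  ],
)

```text
time: 19.8
ee_pos: [0.5269, 0.036, 0.0784]
tcp_rot: [-180.0, 0.0, 121.8]
wrist_force: [-1.5, -0.1, 5.1]
opening: 0.0349
```

```bash
python3 m.py
```

```text
19.8 yaw 121.8 Mz -0.01 j6 -1.004 M [-0.08  0.51 -0.01] F [-1.5 -0.1  5.1] pos [0.5269 0.036  0.0784] op 0.0349
```

Request:
servo_tool(
  motion=[
    [[0,0,0,0,0,-0.0873],[0,0,0,0,0,-0.0873],[0,0,0,0,0,-0.0873],[0,0,0,0,0,-0.0873],[0,0,0,0,0,0]],
  ],
)

```text
time: 20.3
ee_pos: [0.527, 0.036, 0.0784]
tcp_rot: [-180.0, -0.0, 141.8]
wrist_force: [-2.8, -1.0, 5.3]
opening: 0.035
```

```bash
python3 m.py
```

```text
20.3 yaw 141.81 Mz 0.001 j6 -1.104 M [-0.11  0.53  0.  ] F [-2.8 -1.   5.3] pos [0.527  0.036  0.0784] op 0.035
```

Request:
servo_tool(
  motion=[
    [[0,0,0,0,0,-0.0873],[0,0,0,0,0,-0.0873],[0,0,0,0,0,-0.0873],[0,0,0,0,0,0]],
  ],
)

```text
time: 20.7
ee_pos: [0.527, 0.036, 0.0784]
tcp_rot: [-180.0, -0.0, 156.8]
wrist_force: [-1.9, -0.2, 6.0]
opening: 0.0348
```

```bash
python3 m.py
```

```text
20.7 yaw 156.83 Mz 0.175 j6 -0.92 M [-0.19  0.55  0.17] F [-1.9 -0.2  6. ] pos [0.527  0.036  0.0784] op 0.0348
```

Request:
servo_tool(
  motion=[
    [[0,0,0,0,0,-0.0873],[0,0,0,0,0,0]],
  ],
)

```text
time: 20.9
ee_pos: [0.527, 0.036, 0.0784]
tcp_rot: [-180.0, -0.0, 161.8]
wrist_force: [-3.0, -0.7, 6.1]
opening: 0.0352
```

```bash
python3 m.py
```

```text
20.9 yaw 161.81 Mz -0.027 j6 -1.004 M [-0.16  0.51 -0.03] F [-3.  -0.7  6.1] pos [0.527  0.036  0.0784] op 0.0352
```

Request:
servo_tool(
  motion=[
    [[0,0,0,0,0,-0.0873],[0,0,0,0,0,-0.0873],[0,0,0,0,0,-0.0873],[0,0,0,0,0,-0.0873],[0,0,0,0,0,0]],
  ],
)

```text
time: 21.4
ee_pos: [0.527, 0.036, 0.0784]
tcp_rot: [-180.0, -0.0, -178.2]
wrist_force: [-3.2, -0.5, 5.6]
opening: 0.0352
```

```bash
python3 m.py
```

```text
21.4 yaw -178.17 Mz 0.025 j6 -1.104 M [-0.07  0.51  0.02] F [-3.2 -0.5  5.6] pos [0.527  0.036  0.0784] op 0.0352
```

Request:
servo_tool(
  motion=[
    [[0,0,0,0,0,-0.0873],[0,0,0,0,0,0]],
  ],
)

```text
time: 21.6
ee_pos: [0.527, 0.036, 0.0784]
tcp_rot: [-180.0, -0.0, -173.2]
wrist_force: [-2.6, -0.1, 6.1]
opening: 0.0354
```

```bash
python3 m.py
```

```text
21.6 yaw -173.18 Mz -0.01 j6 -1.046 M [-0.05  0.47 -0.01] F [-2.6 -0.1  6.1] pos [0.527  0.036  0.0784] op 0.0354
```

Request:
servo_tool(
  motion=[
    [[0,0,0,0,0,-0.0873],[0,0,0,0,0,-0.0873],[0,0,0,0,0,0]],
  ],
)

```text
time: 21.9
ee_pos: [0.527, 0.036, 0.0784]
tcp_rot: [-180.0, -0.0, -163.2]
wrist_force: [-2.6, -0.3, 5.6]
opening: 0.0353
```

```bash
python3 m.py
```

```text
21.9 yaw -163.16 Mz 0.07 j6 -1.005 M [-0.13  0.45  0.07] F [-2.6 -0.3  5.6] pos [0.527  0.036  0.0784] op 0.0353
```

Request:
servo_tool(
  motion=[
    [[0,0,0,0,0,-0.085],[0,0,0,0,0,0],[0,0,0,0,0,0]],
  ],
)

```text
time: 22.2
ee_pos: [0.527, 0.036, 0.0784]
tcp_rot: [-180.0, -0.0, -158.5]
wrist_force: [-3.0, -0.3, 5.6]
opening: 0.0353
```

```bash
python3 m.py
```

```text
22.2 yaw -158.46 Mz -0.003 j6 -0.084 M [-0.08  0.49 -0.  ] F [-3.  -0.3  5.6] pos [0.527  0.036  0.0784] op 0.0353
```

Request:
servo_tool(
  motion=[
    [[0,0,0,0,0,0],[0,0,0,0,0,0],[0,0,0,0,0,0],[0,0,-30,0,0,0],[0,0,-36,0,0,0]],
  ],
  gripper=55,
)

```text
time: 22.7
ee_pos: [0.5259, 0.036, 0.143]
tcp_rot: [179.9, -0.2, -158.5]
wrist_force: [0.7, -0.1, 0.9]
opening: 0.055
```

Request:
servo_tool(
  motion=[
    [[0,0,0,0,0,-0.136],[0,0,0,0,0,-0.136],[0,0,0,0,0,-0.136],[0,0,0,0,0,-0.136],[0,0,0,0,0,-0.136]],
  ],
  gripper=0,
)

```text
time: 23.2
ee_pos: [0.527, 0.036, 0.1437]
tcp_rot: [180.0, -0.0, -119.2]
wrist_force: [-0.0, -0.6, 0.3]
opening: 0.0001
```

Request:
servo_tool(
  motion=[
    [[0,0,0,0,0,-0.136],[0,0,0,0,0,-0.136],[0,0,0,0,0,0],[0,0,0,0,0,0]],
  ],
)

```text
time: 23.6
ee_pos: [0.527, 0.036, 0.1437]
tcp_rot: [180.0, -0.0, -104.1]
wrist_force: [-0.5, 0.3, 0.8]
opening: 0.0001
```

```bash
python3 d.py .4886 .1383 .142 -104
```

```text
t 23.6 pos [0.527  0.036  0.1437] rot [ 1.7995e+02 -2.0000e-02 -1.0415e+02] q6 -71.9 F [-0.47  0.27  0.81] M [ 0.012 -0.018  0.004] open 0.0001
rotvec [ 0.0008 -0.0004 -0.0026] shift after rot mm [-90.   62.    1.7]
```

Request:
servo_tool(
  motion=[
    [[-30,20.7,0,0,0,0],[-30,20.7,0,0,0,0],[-30,20.7,0,0,0,0],[0,0,0,0,0,0]],
  ],
)

```text
time: 24.0
ee_pos: [0.4872, 0.1412, 0.144]
tcp_rot: [179.9, 0.0, -103.9]
wrist_force: [0.4, -0.6, -0.1]
opening: 0.0001
```

Request:
servo_tool(
  motion=[
    [[0,0,25,0,0,0],[0,0,25,0,0,0],[0,0,0,0,0,0]],
  ],
)

```text
time: 24.3
ee_pos: [0.4867, 0.1375, 0.0908]
tcp_rot: [179.7, -0.2, -104.1]
wrist_force: [-0.5, 0.4, -0.1]
opening: -0.0001
```

```bash
python3 d.py .4886 .1383 .054 -104
python3 - <<'E'
from h import *
cam('scene','s20.png');cam('top','t20.png')
a=cv2.imread('pics/s20.png');b=cv2.imread('pics/t20.png')
A=cv2.resize(a[180:280,240:320],None,fx=5,fy=5,interpolation=cv2.INTER_CUBIC);B=cv2.resize(b[190:290,265:345],None,fx=5,fy=5,interpolation=cv2.INTER_CUBIC)
cv2.imwrite('pics/ab20.png',np.hstack([A,B]))
E
```

```text
t 24.3 pos [0.4867 0.1375 0.0908] rot [ 1.7972e+02 -1.6000e-01 -1.0407e+02] q6 -60.2 F [-0.52  0.36 -0.09] M [ 0.067  0.01  -0.007] open -0.0001
rotvec [ 0.0049 -0.0029 -0.0012] shift after rot mm [-1.2 -1.6 36.8]
```

View pics/ab20.png

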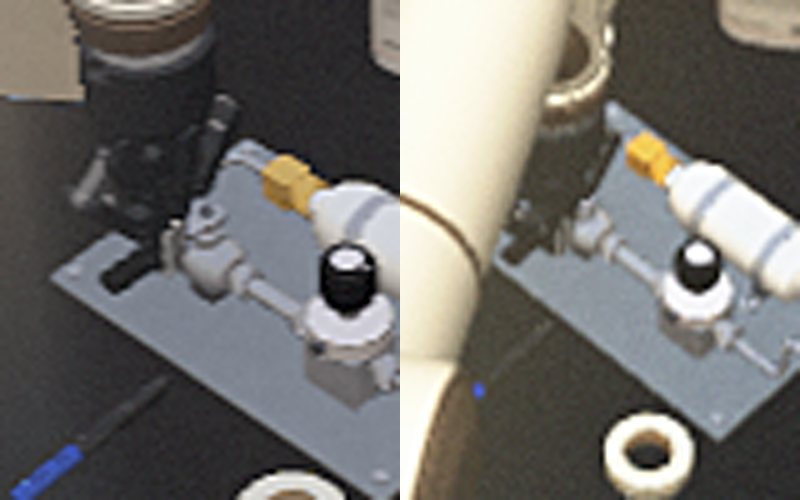

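Request:
servo_tool(
  motion=[
    [[0,0,18,0,0,0],[0,0,18,0,0,0],[0,0,0,0,0,0]],
  ],
)

```text
time: 24.7
ee_pos: [0.4879, 0.1379, 0.0573]
tcp_rot: [179.9, -0.1, -104.0]
wrist_force: [0.3, 0.1, -0.1]
opening: -0.0
```

```bash
python3 d.py .4886 .1383 .054 -104
python3 - <<'E'
from h import *
cam('scene','s21.png')
a=cv2.imread('pics/s21.png')
A=cv2.resize(a[190:290,240:340],None,fx=6,fy=6,interpolation=cv2.INTER_CUBIC)
cv2.imwrite('pics/ab21.png',A)
E
```

```text
t 24.7 pos [0.4879 0.1379 0.0573] rot [ 1.7989e+02 -6.0000e-02 -1.0400e+02] q6 -60.2 F [ 0.32  0.15 -0.07] M [-0.022 -0.023  0.032] open -0.0
rotvec [ 0.0019 -0.0011  0.0001] shift after rot mm [-0.6 -0.6  3.3]
```

View pics/ab21.png

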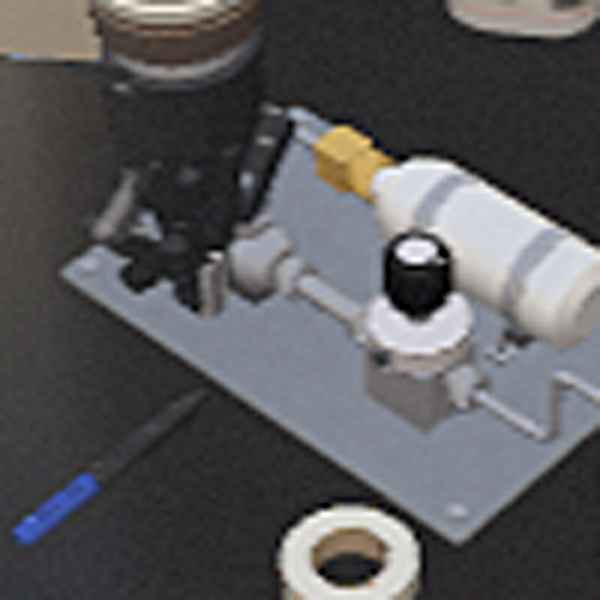

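Request:
servo_tool(
  motion=[
    [[-8,0,1,0,0,0],[-6.6,2,0,0,0,0.105],[-6.6,2,0,0,0,0.105],[-6.6,2,0,0,0,0.105],[-6.6,2,0,0,0,0.105]],
  ],
)

```text
time: 25.25
ee_pos: [0.494, 0.1739, 0.0584]
tcp_rot: [-179.9, 0.0, -128.3]
wrist_force: [0.7, -2.2, -0.4]
opening: 0.0
```

```bash
python3 m.py
python3 - <<'E'
from h import *
cam('scene','s22.png')
a=cv2.imread('pics/s22.png')
A=cv2.resize(a[190:290,240:340],None,fx=6,fy=6,interpolation=cv2.INTER_CUBIC)
cv2.imwrite('pics/ab22.png',A)
E
```

```text
25.25 yaw -128.26 Mz -0.028 j6 -1.911 M [-0.56 -0.03 -0.03] F [ 0.7 -2.2 -0.4] pos [0.494  0.1739 0.0584] op 0.0
```

View pics/ab22.png

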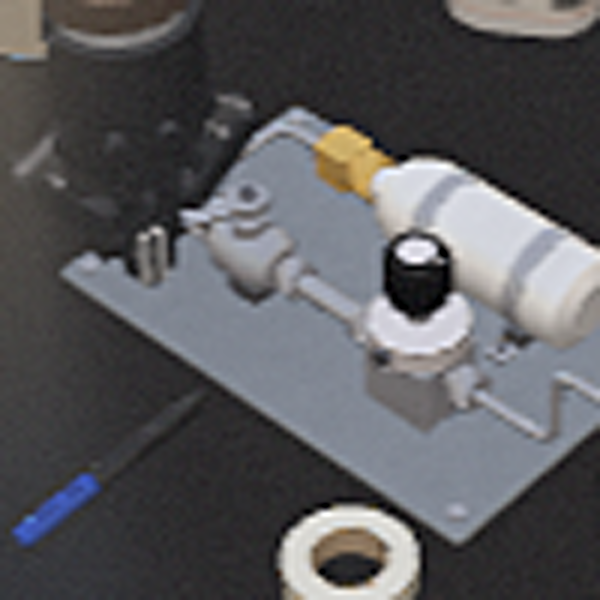

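Request:
servo_tool(
  motion=[
    [[-6.6,2,0,0,0,0.105],[-6.6,2,0,0,0,0.105],[-6.6,2,0,0,0,0.105],[-6.6,2,0,0,0,0.105],[-6.6,2,0,0,0,0.105]],
  ],
)

```text
time: 25.8
ee_pos: [0.5123, 0.2023, 0.0581]
tcp_rot: [-180.0, 0.0, -158.2]
wrist_force: [-1.7, -2.0, 1.0]
opening: 0.0001
```

Request:
servo_tool(
  motion=[
    [[-6.6,2,0,0,0,0.105],[-6.6,2,0,0,0,0.105],[-6.6,2,0,0,0,0.105],[-6.6,2,0,0,0,0.105],[0,0,0,0,0,0]],
  ],
)

```text
time: 26.3
ee_pos: [0.5365, 0.2161, 0.0578]
tcp_rot: [180.0, 0.0, 177.9]
wrist_force: [-0.1, -0.2, 0.8]
opening: 0.0004
```

```bash
python3 m.py
python3 - <<'E'
from h import *
cam('scene','s23.png')
a=cv2.imread('pics/s23.png')
A=cv2.resize(a[190:290,240:340],None,fx=6,fy=6,interpolation=cv2.INTER_CUBIC)
cv2.imwrite('pics/ab23.png',A)
E
```

```text
26.3 yaw 177.89 Mz -0.039 j6 1.523 M [-0.04  0.05 -0.04] F [-0.1 -0.2  0.8] pos [0.5365 0.2161 0.0578] op 0.0004
```

View pics/ab23.png

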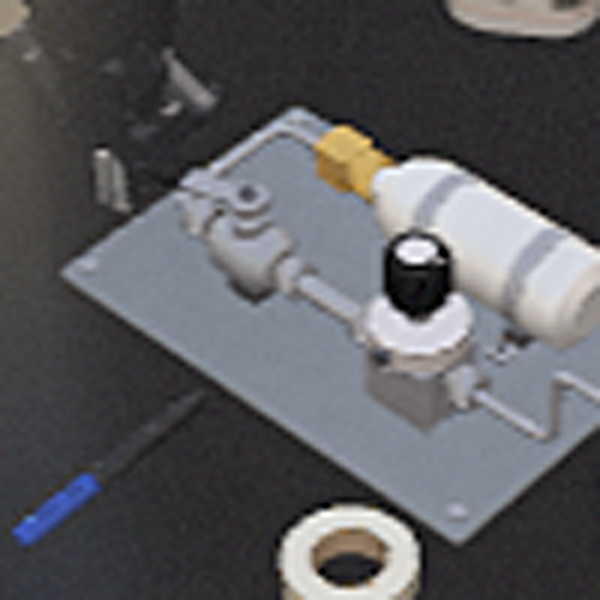

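Request:
servo_tool(
  motion=[
    [[-6.6,2,0,0,0,0.105]],
  ],
)

```text
time: 26.45
ee_pos: [0.5418, 0.2175, 0.0575]
tcp_rot: [180.0, -0.0, 172.1]
wrist_force: [-2.5, 0.9, 1.1]
opening: -0.0002
```

Request:
servo_tool(
  motion=[
    [[-6.6,2,0,0,0,0.105]],
  ],
)

```text
time: 26.55
ee_pos: [0.5489, 0.2187, 0.0575]
tcp_rot: [180.0, -0.0, 165.9]
wrist_force: [-2.1, 0.7, 0.4]
opening: 0.0002
```

Request:
servo_tool(
  motion=[
    [[-2,0,0,0,0,0],[0,0,0,0,0,0]],
  ],
)

```text
time: 26.75
ee_pos: [0.5511, 0.2178, 0.0571]
tcp_rot: [-180.0, -0.0, 166.1]
wrist_force: [0.2, -0.5, 0.4]
opening: 0.0
```

Request:
servo_tool(
  motion=[
    [[-2,0,0,0,0,0],[0,0,0,0,0,0]],
  ],
)

```text
time: 26.95
ee_pos: [0.5528, 0.2173, 0.0569]
tcp_rot: [-180.0, -0.0, 166.0]
wrist_force: [-0.6, 0.8, 0.7]
opening: -0.0001
```

```bash
python3 m.py
python3 - <<'E'
from h import *
cam('scene','s24.png')
a=cv2.imread('pics/s24.png')
A=cv2.resize(a[190:290,240:340],None,fx=6,fy=6,interpolation=cv2.INTER_CUBIC)
cv2.imwrite('pics/ab24.png',A)
E
```

```text
26.95 yaw 165.96 Mz 0.023 j6 -0.073 M [0.25 0.32 0.02] F [-0.6  0.8  0.7] pos [0.5528 0.2173 0.0569] op -0.0001
```

View pics/ab24.png

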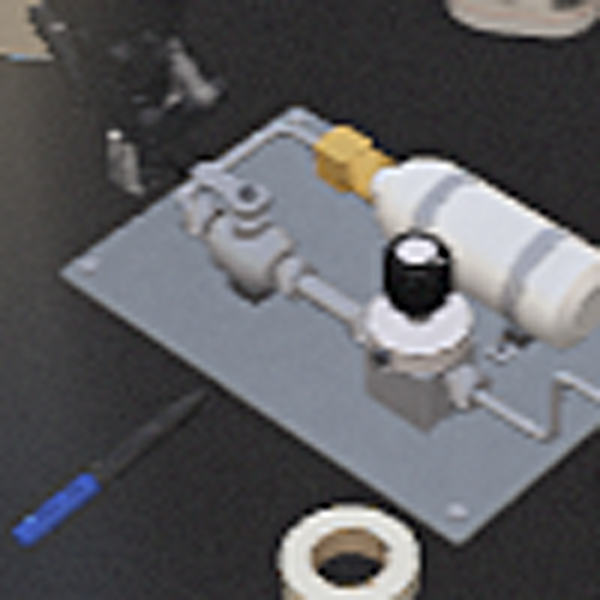

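Request:
servo_tool(
  motion=[
    [[-2,0,0,0,0,0],[0,0,0,0,0,0]],
  ],
)

```text
time: 27.2
ee_pos: [0.553, 0.2172, 0.0568]
tcp_rot: [-180.0, -0.3, 165.9]
wrist_force: [-11.6, 3.8, 4.9]
opening: 0.0001
```

Request:
servo_tool(
  motion=[
    [[-2,0,0,0,0,0],[0,0,0,0,0,0]],
  ],
)

```text
time: 27.4
ee_pos: [0.5531, 0.2172, 0.0567]
tcp_rot: [-180.0, -0.5, 166.0]
wrist_force: [-21.3, 5.7, 9.4]
opening: 0.0001
```

Request:
servo_tool(
  motion=[
    [[-1.5,0,0,0,0,0],[0,0,0,0,0,0]],
  ],
)

```text
time: 27.6
ee_pos: [0.5532, 0.2172, 0.0566]
tcp_rot: [-180.0, -0.6, 166.0]
wrist_force: [-26.9, 7.5, 13.1]
opening: 0.0001
```

```bash
python3 m.py
```

```text
27.6 yaw 166.03 Mz -0.04 j6 -0.03 M [ 1.36  5.43 -0.04] F [-26.9   7.5  13.1] pos [0.5532 0.2172 0.0566] op 0.0001
```

Request:
servo_tool(
  motion=[
    [[10,0,0,0,0,0],[20,0,0,0,0,0],[0,0,-40,0,0,0],[0,0,-45,0,0,0],[0,0,-45,0,0,0]],
  ],
)

```text
time: 28.1
ee_pos: [0.5288, 0.2229, 0.1882]
tcp_rot: [-179.9, -0.0, 165.9]
wrist_force: [0.5, 0.1, -0.3]
opening: -0.0001
```

Request:
servo_tool(
  motion=[
    [[0,0,-45,0,0,0],[0,0,-45,0,0,0],[0,0,0,0,0,0],[0,0,0,0,0,0]],
  ],
)

```text
time: 28.5
ee_pos: [0.53, 0.2233, 0.2779]
tcp_rot: [179.9, 0.1, 165.9]
wrist_force: [-0.4, 0.2, -1.8]
opening: -0.0001
```

```bash
python3 m.py
python3 - <<'E'
from h import *
p=cam('scene','s25.png')
a=cv2.imread('pics/s25.png')
A=cv2.resize(a[190:290,220:353],None,fx=6,fy=6,interpolation=cv2.INTER_CUBIC)
c=np.cos(np.radians(-14.03));s=np.sin(np.radians(-14.03))
for r in(0,36,65,86):
    X=(.5579-s*r/1e3,.1501+c*r/1e3,.078);u=proj(p,X);cv2.circle(A,(int((u[0]+.5-220)*6),int((u[1]+.5-190)*6)),2,(0,0,255),-1)
cv2.imwrite('pics/ab25.png',A)
E
```

```text
28.5 yaw 165.86 Mz 0.008 j6 -0.003 M [ 0.02 -0.    0.01] F [-0.4  0.2 -1.8] pos [0.53   0.2233 0.2779] op -0.0001
```

View pics/ab25.png

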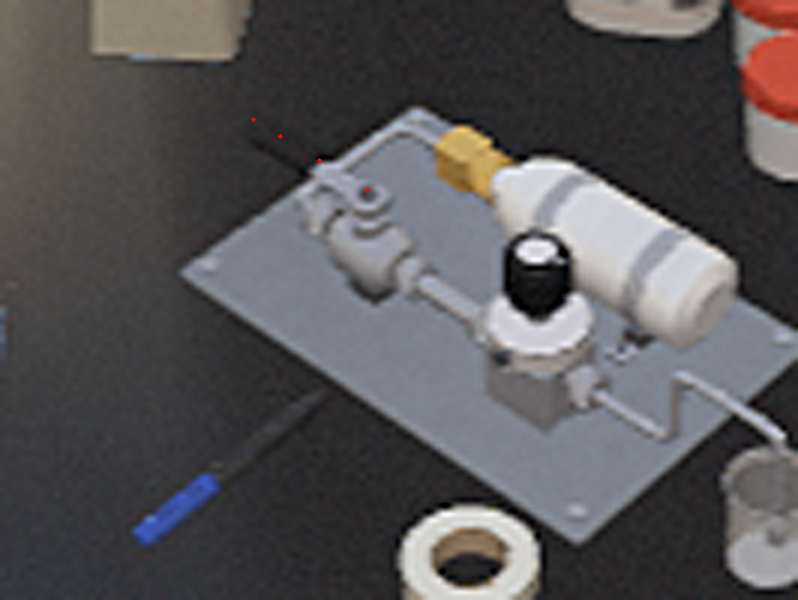

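View pics/s25.png

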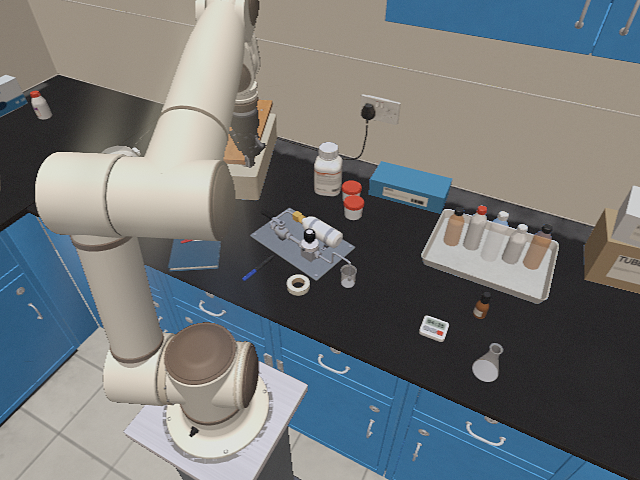

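```bash
python3 -c "
from workcell import bot
print(bot.job_done())"
```

```text
the job is handed in; nothing more can be done
None
```

The purge gas is set and the job is handed in. I turned the knob clockwise to its seat, opened it five clicks, then swung the shut-off lever to its open stop. It took about 28.5 s of the 72 s.

- **Closing:** The knob came home about 60° from where it started, which is three clicks. I let go, re-centred the grip and probed again. The resistance kept rising, to about 0.25 N m at 5° and 0.44 N m at about 6°. An ordinary click takes 0.2 N m at most, so this was the seat. I eased back and released it onto the home click.
- **Five clicks open:** I gripped the knob again and turned it 99.9° counter-clockwise. The turning torque read zero at the end, so it was resting on a click. No camera can confirm the click count. It rests on that turned angle and the torque pattern, which showed no slipping.
- **Lever:** I pushed it until the force rose to about 28 N at the stop. The last picture shows it in line with the pipe.
- **Bystanders:** The pen, tape and beaker look where they were, and so do the other bystanders visible in the last picture. The wash bottle is hidden behind the arm there. I did not measure any of their positions again.
- **Last state:** The arm was still and clear above the stand, with wrist force within about 2 N of zero.

Two checks disagreed with what I expected:
- **Finger height:** The closed fingertips touched the knob top about 23 mm lower in the reported tool height than the description implies, so I used the measured height instead.
- **First grip off-centre:** It was about 2 mm off, which put up to about 14 N sideways on the knob. I corrected this before the final probe and the opening turn.

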